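# Lay out the bench for making up a salt solution

### The job

Lay out the bench mat for making up a salt solution: stand the steel weighing dish in the middle of the balance pan, and the top beaker of the nested stack in the middle of the stirrer plate, leaving the other two beakers nested where they stand. Stand the measuring cylinder on the mat midway between balance and stirrer, in line with pan and plate, with the amber bottle on the mat directly behind it (on the side away from the robot) about 2 cm clear of its foot, and stand the white screw-cap jar beside the balance, on the side away from the stirrer, level with the pan and 2 to 3 cm clear of the housing. Keep everything upright, and set the dish and the beaker down gently rather than dropping them.

Things in the scene. Friction and masses are not known exactly. Their poses are not given: they have to be found in the camera images.
- mat: Flat grey-blue bench mat, fixed, 240 x 610 mm, 3 mm thick, under both instruments. Origin at its underside, midway along its length, 115 mm behind its front edge (nearer the robot); x points to its back edge, y along it to the left. Balance and stirrer stand on it side by side, about 135 mm either side of the origin, either one on the left, turned a few degrees at most.
- balance: White electronic balance, grey keypad and display in front, fixed on the mat. Round flat steel pan 100 mm across, its top 52 mm above the origin. Housing 140 mm wide, 100 mm to the front and 60 mm to the rear of the pan's centre, up to 45 mm high. Origin under the pan's centre on the mat's upper face; x to the rear, y to the left as seen from the robot, z up.
- stirrer: Grey magnetic stirrer, black front panel with knob, fixed on the mat. Round flat white plate 104 mm across, its top 55 mm above the origin. Housing 120 mm wide, 42 mm high, 95 mm to the front and 55 mm to the rear of the plate's centre; knob 14 mm more. Origin under the plate's centre on the mat's upper face; x to the rear, y to the left as seen from the robot, z up.
- dish: Round shallow open steel weighing dish, 60 mm across at the rim, 57 mm at the foot, 20 mm high, wall 2.5 mm, 50 g, standing on the bench (z = 0). Origin at the centre of its underside, z up.
- beaker_top: Top one of three alike nested whitish beakers, 75 mm high, 30 g. Collar 62 mm across over the upper 25 mm; below it a cone down to 38 mm at the foot, hidden in the next beaker with 1.5 mm play. The collar's lower edge rests on the next rim: collars lie flush, fingers reaching over 25 mm below the top rim grip the next one too. Origin: centre of its underside, 50 mm above the bench at the start.
- beaker_mid: The middle beaker of the stack, same shape, its rim 100 mm above the bench. It stays. Origin at the centre of its underside, 25 mm above the bench.
- beaker_low: The lowest beaker of the stack, same shape, standing on the bench. It stays. Origin at the centre of its underside.
- cylinder: Slender measuring cylinder of whitish plastic with graduation rings and a round blue foot, 200 mm high, 75 to 110 g, on the bench. Tube 26 mm across; foot 62 mm across and 10 mm high, tapering to the tube at 22 mm. Origin at the centre of its underside, z up.
- jar: Squat white plastic jar with a paper label and a ribbed white screw cap, 95 mm high, 150 to 300 g, on the bench. Body 64 mm across up to 66 mm; cap 56 mm across, from 74 to 95 mm above the underside. Origin at the centre of its underside, z up.
- bottle: Small amber bottle with a paper label and a white cap, 150 mm high, 180 to 340 g, on the bench (not one of the large bottles along the far edge). Body 62 mm across up to 92 mm, neck 28 mm, cap 32 mm across, from 126 to 150 mm above the underside. Origin at the centre of its underside, z up.
Things that resemble listed ones, but are neither listed nor needed, are in the scene too. What is shaped like the dish but black or green is not meant. Leave any green or yellow look-alike of the jar alone.

How it is judged:
By the outcome, as a careful person would: the job done as asked, in the order asked, and still so for the second after the job is handed in, with the robot touching nothing.
It also fails if it takes over 144 s, if anything falls off the work surface, if the arm or the gripper's body presses on something with over 40 N, if the wrist force passes 120 N, or if a joint passes its speed limit or range.

### The arm

A 7-joint arm with a two-finger parallel gripper is mounted at the origin on the work surface. World frame = base frame: x ahead of the robot, y to its left, z up, the work surface at z = 0. Lengths are in m, angles in rad, forces in N, time in s.
With the tool pointing down it reaches from about 0.4 to 0.85 m from the base axis. Payload 10.4 kg.
Tool frame: the origin (TCP) lies midway between the tips of the shut fingers; the grasp point (between the pads) lies 19 mm behind it; z points along the fingers, x is the direction in which the jaws open and shut, and the axes are right-handed (so a half turn about z gives the same grasp; the last joint's range is limited). The gripper opens to 85 mm and grips with 20 to 120 N. Pads are 22 mm wide; open, the fingers measure 114 mm over their backs; the gripper's body (76 mm by 85 mm) begins 54 mm behind the grasp point. The pads swing forward as they close: fully open they stand 13 mm farther back than shut.
Start: joints at [1.234, 0.332, -0.065, 1.46, 0.022, 1.35, -0.088], TCP at [0.193, -0.594, 0.231] pointing down, gripper open.
Joint ranges: [-2.6, 2.6], [-0.5, 2.12], [-1.47, 1.34], [0.16, 2.42], [-1.27, 4.41], [0.06, 2.06], [-2.6, 2.6]. Speed limits (rad/s): [2.22, 2.22, 2.79, 2.79, 3.14, 3.14, 3.14].

### API

Orientations are given as a unit quaternion [x, y, z, w].
In Python, from workcell import manip, cams gives the robot as it stands.
- The arm moves only by the tool move_arm, never from a script. Its argument "moves" is a list of rows, each a list of 7 numbers: the turn, a rotation vector about the tool's x, y, z in degrees, then the shift along the tool's x, y, z in m, then the finger opening in m, from 0 to 0.0854. A call has 1 to 10 rows; each row is the pose to reach, as a shift and turn from the pose commanded when the call began, along the tool's axes at that moment; what a row does not reach only later rows make up. A row lasts 1/10 s, in which the tool goes at most 50 mm and 8.59 degrees, less where a joint would pass 70% of its speed; a pose out of reach is approached as far as the arm can. A call with a gripper value outside its range is refused whole. The fingers move at their own pace and stop on an object; "grip_force" is the grip in N (left out, the last holds). Time passes only in rows, so rows that repeat a pose let the fingers close. It gives the time, the measured TCP pose, the force and the opening at its end, in the units of the state.
- manip.get_obs(): the state, without advancing time (a new reading comes with each control period).
- cams.camera(name): name is "scene" or "top" or "wrist"; returns the picture (480x640x3 uint8, red, green, blue); there is no depth.
- cams.camera_params(name): a dict with "fx", "fy", "cx", "cy" (pixels), "dist_coeffs" ([k1, k2, p1, p2, k3] as OpenCV has them; the pictures are not rectified), "xyz" and "rotation" of the camera in the world. Camera axes: x right, y up, looking along -z (the intrinsics and any distortion apply to the point x, -y, -z); pixel columns grow to the right and rows downward; lengths in m; the calibration is good to about 2 mm. A picture is of the moment at which its call begins: read the wrist's pose just before it. camera_params takes no time and is no camera call; for the wrist camera it gives the pose at the moment of the call.
- manip.hand_in(): hands the job in, once; it reports no verdict.
The state is a dict: "clock": time; "joint_pos": joint angles; "joint_velocities": joint speeds; "tau": joint torques, N m; "position": TCP position; "ee_rot": TCP orientation; "ft_force": force on the tool from outside, world axes, zero at the start; "torque": the same for the moment, N m; "grip_width": opening from 0.0 (shut) to 1.0 (fully open).
Only numpy, scipy, OpenCV 4.12 (cv2) and the standard library are available. Lean on these libraries where they do the work, as an engineer would, in place of code of your own. Each camera call takes 0.05 s, during which the arm holds its last target. There are 200 camera calls.

## Working session

There is one attempt and no reset: what is moved stays moved. The work goes in short steps, Python scripts to look and compute and a tool call to move; the robot and the scene stay as the last step left them, time stands still between calls to the robot, and variables do not carry over. Pictures are saved under pics/ and viewed, about 12 in all and at most 16, crops included, and the job is handed in when it is done.

Besides the shell and the picture viewer there is one more tool, called after "Request:" as name(argument=value, ...), one argument or row to a line, values as JSON. move_arm: Moves the arm, as the interface text tells. Its arguments: {"type":"object","properties":{"moves":{"type":"array","items":{"type":"array","items":{"type":"number"}}},"grip_force":{"type":"number"}},"required":["moves"]}

```bash
ls; mkdir -p pics
python3 - <<'E'
from workcell import manip, cams
import cv2, numpy as np
print(manip.get_obs())
for n in ["scene","top","wrist"]:
    p=cams.camera_params(n); print(n,p)
    im=cams.camera(n); cv2.imwrite(f"pics/{n}0.png",im[:,:,::-1])
E
```

```text
pics
{'clock': 0.0, 'joint_pos': array([ 1.23439463,  0.3328673 , -0.06472555,  1.46093705,  0.02162001,
        1.34987314, -0.08849511]), 'joint_velocities': array([-0.00085669, -0.00019447, -0.00062885, -0.00060959, -0.00181213,
        0.00016093,  0.00026754]), 'tau': array([ 5.28237490e-05, -6.25457954e+01,  4.90501081e-02, -3.91609454e+01,
        1.62759831e-02,  9.77545656e-03, -4.62634023e-05]), 'position': array([ 0.19281437, -0.5941312 ,  0.23052088]), 'ee_rot': array([ 8.08927675e-01, -5.87907760e-01, -5.82645889e-04, -3.77383630e-04]), 'ft_force': array([ 0.01815498, -0.6417865 , -0.58028329]), 'torque': array([-0.03913485,  0.00571901, -0.03159021]), 'grip_width': 0.9996879369915244}
scene {'fx': 561.4486826883343, 'fy': 561.4486826883343, 'cx': 315.57844283492676, 'cy': 242.2826127207652, 'dist_coeffs': array([0.01209262, 0.        , 0.        , 0.        , 0.        ]), 'xyz': array([1.48079184, 0.16532334, 0.84826196]), 'rotation': array([0.28487695, 0.35043602, 0.6927042 , 0.56231718])}
top {'fx': 445.6309717851429, 'fy': 445.6309717851429, 'cx': 313.38880309759065, 'cy': 241.44195392390645, 'dist_coeffs': array([0.03774991, 0.        , 0.        , 0.        , 0.        ]), 'xyz': array([ 0.28264419, -0.03636309,  1.17977939]), 'rotation': array([-0.0551568 ,  0.05166405,  0.70846758, -0.70168529])}
wrist {'fx': 417.44706899935153, 'fy': 417.44706899935153, 'cx': 314.92065627015603, 'cy': 235.23151006872584, 'dist_coeffs': array([-0.02757654,  0.        ,  0.        ,  0.        ,  0.        ]), 'xyz': array([ 0.25679154, -0.57364379,  0.37381741]), 'rotation': array([-0.10741238,  0.07861885, -0.5824136 ,  0.80192023])}
```

View pics/top0.png

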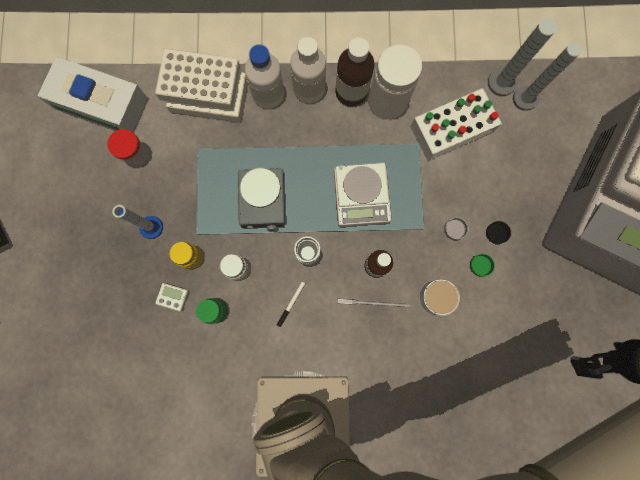

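View pics/scene0.png

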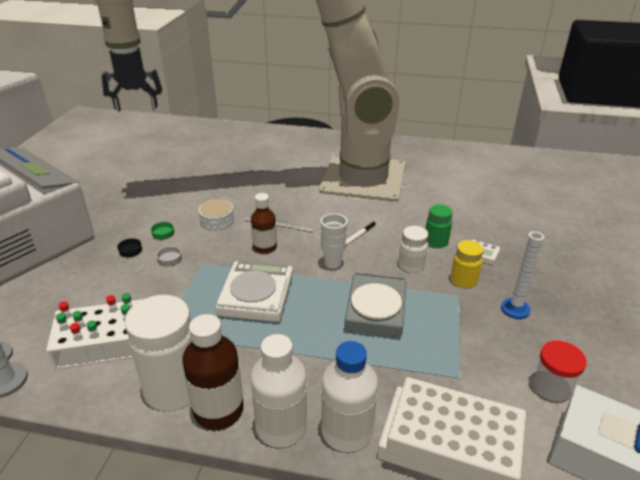

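```bash
cat > h.py <<'E'
import numpy as np, cv2
from scipy.spatial.transform import Rotation as R
from workcell import manip, cams
def ray(p,px):
    K=np.array([[p['fx'],0,p['cx']],[0,p['fy'],p['cy']],[0,0,1]])
    u=cv2.undistortPoints(np.array(px,float).reshape(-1,1,2),K,np.array(p['dist_coeffs']))[:,0]
    d=np.c_[u[:,0],-u[:,1],-np.ones(len(u))]
    return np.array(p['xyz']),R.from_quat(p['rotation']).apply(d)
def hit(p,px,z):
    o,d=ray(p,px); return o+d*((z-o[2])/d[:,2])[:,None]
def proj(p,X):
    X=R.from_quat(p['rotation']).inv().apply(np.atleast_2d(X)-p['xyz'])*[1,-1,-1]
    K=np.array([[p['fx'],0,p['cx']],[0,p['fy'],p['cy']],[0,0,1]])
    return cv2.projectPoints(X,np.zeros(3),np.zeros(3),K,np.array(p['dist_coeffs']))[0][:,0]
def shot(n,name=None):
    p=cams.camera_params(n); im=cams.camera(n)[:,:,::-1].copy()
    if name: cv2.imwrite(f'pics/{name}.png',im)
    return p,im
def circ(pts):   # algebraic circle fit in the plane
    A=np.c_[2*pts[:,:2],np.ones(len(pts))]; s=np.linalg.lstsq(A,(pts[:,:2]**2).sum(1),rcond=None)[0]
    return s[:2],np.sqrt(s[2]+s[:2]@s[:2])
def blob(p,mask,seed,z):
    """largest contour of the mask component at seed -> circle on plane z"""
    n,l=cv2.connectedComponents(mask.astype(np.uint8)); m=(l==l[int(seed[1]),int(seed[0])]).astype(np.uint8)
    c=max(cv2.findContours(m,cv2.RETR_EXTERNAL,cv2.CHAIN_APPROX_NONE)[0],key=cv2.contourArea)
    c=cv2.convexHull(c)[:,0]; return circ(hit(p,c,z)),len(c)
def go(x,y,z,yaw=None):
    """yaw: world angle (deg) of tool x. Prints move in tool axes from the measured pose"""
    o=manip.get_obs(); T=R.from_quat(o['ee_rot']); ax=T.as_matrix()
    cur=np.degrees(np.arctan2(ax[1,0],ax[0,0]))
    yaw=cur if yaw is None else yaw
    t=np.radians(yaw); X=np.array([np.cos(t),np.sin(t),0]); Z=np.array([0,0,-1.]); G=R.from_matrix(np.c_[X,np.cross(Z,X),Z])
    print('turn',np.round(np.degrees((T.inv()*G).as_rotvec()),2),'shift',np.round(T.inv().apply(np.array([x,y,z])-o['position']),4),'cur yaw',round(cur,1),'pos',np.round(o['position'],4),'t',round(o['clock'],2))
E
python3 - <<'E'
from h import *
import pickle
T=cams.camera_params('top'); S=cams.camera_params('scene'); W=cams.camera_params('wrist')
print('wrist fwd',R.from_quat(W['rotation']).apply([0,0,-1]))
im=cv2.imread('pics/top0.png'); hsv=cv2.cvtColor(im,cv2.COLOR_BGR2HSV)
g=lambda n,px,z:print(n,np.round(hit(T,px,z),4).tolist())
g('mat corners',[(198,149),(419,144),(423,229),(196,234)],.003)
g('stirplate',[(260,188)],.058); g('pan',[(363,184)],.055)
g('dish',[(456,229)],.01); g('black',[(498,232)],.01);g('green',[(482,265)],.01)
g('beaker rim',[(308,247)],.125);g('jar cap',[(232,265)],.095);g('bottle cap',[(384,260)],.15)
g('cylfoot',[(151,227)],.005);g('cyltop',[(120,211)],.2)
g('yellowjar',[(182,253)],.09)
g('bigbottles bases',[(268,100),(312,97),(352,100),(390,110)],.0)
print(proj(S,[[.5,0,0],[0.45,-.38,0.01]]))
for n,seed,z,lo,hi in [('stir',(260,188),.058,(0,0,150),(180,80,255)),('pan',(363,184),.055,(0,0,90),(180,80,190)),('mat',(310,170),.003,(80,40,60),(110,255,160))]:
    print(n,blob(T,cv2.inRange(hsv,lo,hi)>0,seed,z))
E
cd pics; python3 -c "
import cv2
a=cv2.imread('top0.png')[125:325,110:510];cv2.imwrite('topc.png',cv2.resize(a,None,fx=2,fy=2,interpolation=3))"
```

```text
wrist fwd [-0.25113633 -0.08088078 -0.96456666]
mat corners [[0.7224, 0.2837, 0.003], [0.7299, -0.3241, 0.003], [0.4927, -0.3246, 0.003], [0.4853, 0.2825, 0.003]]
stirplate [[0.5951, 0.1055, 0.058]]
pan [[0.6038, -0.1619, 0.055]]
dish [[0.4905, -0.4098, 0.01]]
black [[0.4812, -0.5191, 0.01]]
green [[0.3942, -0.4716, 0.01]]
beaker rim [[0.4301, -0.0189, 0.125]]
jar cap [[0.3918, 0.1675, 0.095]]
bottle cap [[0.3944, -0.1953, 0.15]]
cylfoot [[0.5051, 0.4022, 0.005]]
cyltop [[0.5052, 0.3997, 0.2]]
yellowjar [[0.4232, 0.2917, 0.09]]
bigbottles bases [[0.8648, 0.0922, 0.0], [0.8724, -0.0312, 0.0], [0.862, -0.1432, 0.0], [0.831, -0.2484, 0.0]]
[[332.41232838 283.29310127]
 [186.08208051 247.01917405]]
stir ((array([0.59855982, 0.10676091]), np.float64(0.051400610288436455)), 25)
pan ((array([0.67927675, 0.00192537]), np.float64(0.9551522424683606)), 11)
mat ((array([ 0.60488617, -0.04263251]), np.float64(1.0544136620546947)), 4)
```

View pics/topc.png

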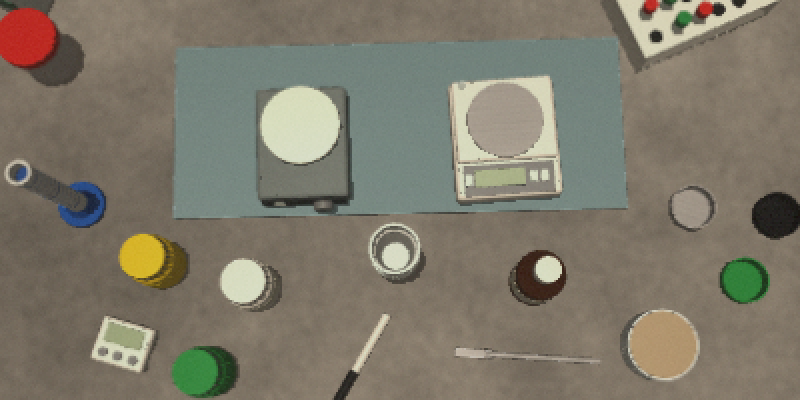

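Run:
```python
from h import *
go(.4905,-.4098,.18,-31)
```

```text
turn [-2.000e-02  6.000e-02 -4.102e+01] shift [-0.0835 -0.3401  0.0508] cur yaw -72.0 pos [ 0.1928 -0.5942  0.2307] t 0.15
```

Request:
move_arm(
  moves=[
    [0, 0, -41, -0.0835, -0.34, 0.05, 0.0854],
    [0, 0, -41, -0.0835, -0.34, 0.05, 0.0854],
    [0, 0, -41, -0.0835, -0.34, 0.05, 0.0854],
    [0, 0, -41, -0.0835, -0.34, 0.05, 0.0854],
    [0, 0, -41, -0.0835, -0.34, 0.05, 0.0854],
    [0, 0, -41, -0.0835, -0.34, 0.05, 0.0854],
    [0, 0, -41, -0.0835, -0.34, 0.05, 0.0854],
    [0, 0, -41, -0.0835, -0.34, 0.05, 0.0854],
    [0, 0, -41, -0.0835, -0.34, 0.05, 0.0854],
    [0, 0, -41, -0.0835, -0.34, 0.05, 0.0854],
  ],
  grip_force=30,
)

```text
clock: 1.15
position: [0.4895, -0.4112, 0.1811]
ee_rot: [0.963, -0.268, -0.0, 0.0]
ft_force: [1.1, -0.8, 0.2]
grip_width: 0.997
```

Run:
```python
from h import *
p,im=shot('wrist','w1'); print(proj(p,[.4905,-.4098,.02]))
go(.4905,-.4098,.18,-31)
```

```text
[[314.56326667 211.77102049]]
turn [ 0.06  0.01 -0.16] shift [ 0.0002 -0.0023  0.0013] cur yaw -31.2 pos [ 0.4892 -0.4116  0.1814] t 1.2
```

View pics/w1.png

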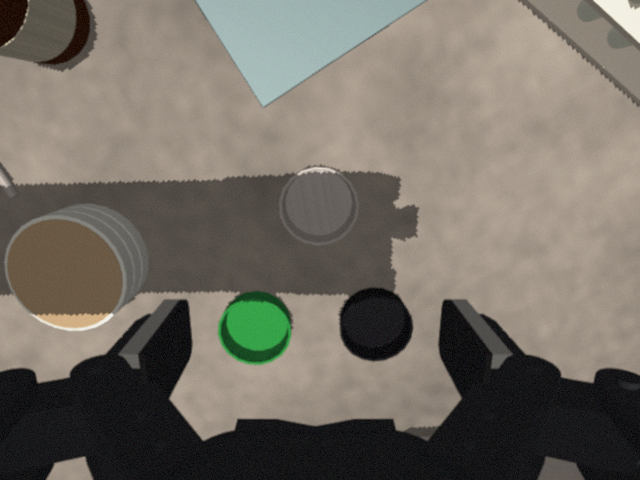

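Run:
```python
from h import *
p=cams.camera_params('wrist')
a=hit(p,[(279,205),(358,205),(318.5,166),(318.5,244)],.02); print(circ(a)); print(np.round(hit(p,[(264,106)],.003),4))
go(*circ(a)[0],.003,-31)
```

```text
(array([ 0.4949604 , -0.40806809]), np.float64(0.029388383287805644))
[[ 0.4976 -0.3259  0.003 ]]
turn [ 0.06  0.01 -0.16] shift [ 0.0031 -0.0062  0.1783] cur yaw -31.2 pos [ 0.4892 -0.4116  0.1814] t 1.2
```

Request:
move_arm(
  moves=[
    [0, 0, 0, 0.003, -0.006, 0.05, 0.0854],
    [0, 0, 0, 0.003, -0.006, 0.1, 0.0854],
    [0, 0, 0, 0.003, -0.006, 0.14, 0.0854],
    [0, 0, 0, 0.003, -0.006, 0.16, 0.0854],
    [0, 0, 0, 0.003, -0.006, 0.17, 0.0854],
    [0, 0, 0, 0.003, -0.006, 0.178, 0.0854],
    [0, 0, 0, 0.003, -0.006, 0.178, 0.0854],
    [0, 0, 0, 0.003, -0.006, 0.178, 0.05],
    [0, 0, 0, 0.003, -0.006, 0.178, 0.05],
    [0, 0, 0, 0.003, -0.006, 0.178, 0.05],
  ],
  grip_force=30,
)

```text
clock: 2.2
position: [0.497, -0.4073, 0.0053]
ee_rot: [0.964, -0.267, 0.001, 0.001]
ft_force: [-2.3, 2.0, 6.7]
grip_width: 0.683
```

Request:
move_arm(
  moves=[
    [0, 0, 0, 0, 0, 0, 0.05],
    [0, 0, 0, 0, 0, 0, 0.05],
    [0, 0, 0, 0, 0, 0, 0.05],
    [0, 0, 0, 0, 0, 0, 0.05],
    [0, 0, 0, 0, 0, -0.02, 0.05],
    [0, 0, 0, 0, 0, -0.06, 0.05],
    [0, 0, 0, 0, 0, -0.1, 0.05],
    [0, 0, 0, 0, 0, -0.14, 0.05],
    [0, 0, 0, 0, 0, -0.14, 0.05],
    [0, 0, 0, 0, 0, -0.14, 0.05],
  ],
)

```text
clock: 3.2
position: [0.4968, -0.407, 0.145]
ee_rot: [0.964, -0.267, 0.001, 0.001]
ft_force: [-0.4, 0.5, -0.3]
grip_width: 0.678
```

Run:
```python
from h import *
p,im=shot('wrist','w2')
go(.57,-.162,.26,-100)
```

```text
turn [-0.000e+00 -4.000e-02  6.898e+01] shift [-0.0626 -0.2476 -0.1166] cur yaw -31.0 pos [ 0.4961 -0.4065  0.1435] t 3.25
```

View pics/w2.png

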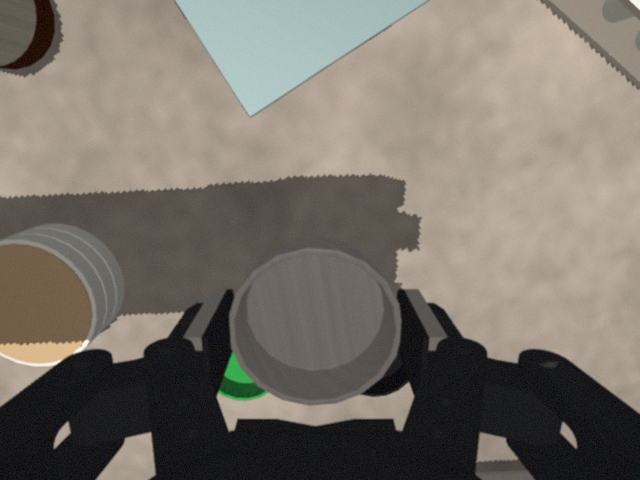

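Run:
```python
from h import *
a=hit(cams.camera_params('wrist'),[(230,325),(402,325)],.1435+.015); print(a)
go(.50,-.04,.27,-90)
```

```text
[[ 0.47193585 -0.39149256  0.1585    ]
 [ 0.52193567 -0.42156588  0.1585    ]]
turn [ 0.000e+00 -4.000e-02  5.898e+01] shift [-0.1855 -0.3161 -0.1267] cur yaw -31.0 pos [ 0.4961 -0.4065  0.1435] t 3.25
```

Request:
move_arm(
  moves=[
    [0, 0, 59, -0.186, -0.316, -0.127, 0.05],
    [0, 0, 59, -0.186, -0.316, -0.127, 0.05],
    [0, 0, 59, -0.186, -0.316, -0.127, 0.05],
    [0, 0, 59, -0.186, -0.316, -0.127, 0.05],
    [0, 0, 59, -0.186, -0.316, -0.127, 0.05],
    [0, 0, 59, -0.186, -0.316, -0.127, 0.05],
    [0, 0, 59, -0.186, -0.316, -0.127, 0.05],
    [0, 0, 59, -0.186, -0.316, -0.127, 0.05],
    [0, 0, 59, -0.186, -0.316, -0.127, 0.05],
    [0, 0, 59, -0.186, -0.316, -0.127, 0.05],
  ],
)

```text
clock: 4.25
position: [0.4994, -0.0393, 0.2695]
ee_rot: [0.708, -0.706, -0.0, 0.0]
ft_force: [-0.6, -1.4, -0.8]
grip_width: 0.682
```

Request:
move_arm(
  moves=[
    [0, 0, 0, 0, 0, 0, 0.05],
    [0, 0, 0, 0, 0, 0, 0.05],
    [0, 0, 0, 0, 0, 0, 0.05],
  ],
)

```text
clock: 4.55
position: [0.4995, -0.0409, 0.2697]
ee_rot: [-0.706, 0.708, 0.0, -0.0]
ft_force: [-0.4, 0.4, -0.9]
grip_width: 0.681
```

Run:
```python
from h import *
p,im=shot('wrist','w3'); import pickle; pickle.dump(p,open('w3.pkl','wb'))
print(manip.get_obs()['position'],proj(p,[[.6,-.162,.055],[.6,.107,.058]]))
```

```text
[ 0.49953254 -0.04067041  0.26985467] [[463.96761533  78.80683444]
 [131.31501867  79.2707708 ]]
```

View pics/w3.png

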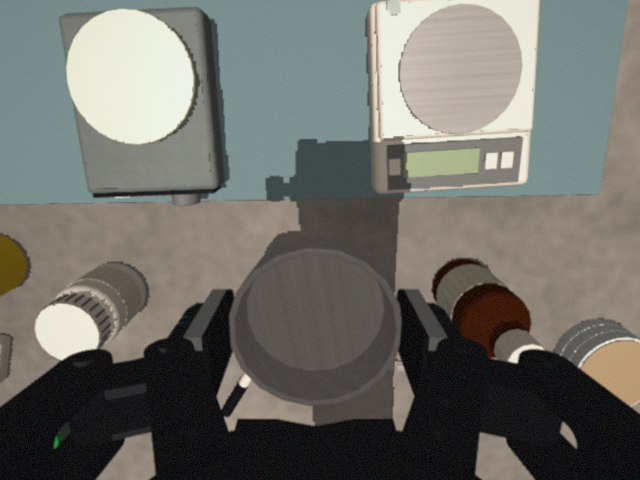

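Run:
```python
from h import *; import pickle
p=pickle.load(open('w3.pkl','rb')); im=cv2.imread('pics/w3.png'); g=cv2.GaussianBlur(cv2.cvtColor(im,cv2.COLOR_BGR2GRAY),(3,3),0); f=g.astype(float)
def rad(c,r0,r1,z,n=72):
    pts=[]
    for t in np.linspace(0,2*np.pi,n,endpoint=False):
        r=np.arange(r0,r1,.5); u=c[0]+r*np.cos(t); v=c[1]+r*np.sin(t)
        if v.min()<1: continue
        s=cv2.remap(g,u.astype(np.float32)[None],v.astype(np.float32)[None],1)[0].astype(float)
        k=np.argmax(abs(np.gradient(s))); pts.append((u[k],v[k]))
    h=hit(p,pts,z); 
    for _ in range(4):
        c,R_=circ(h); e=abs(np.hypot(*(h[:,:2]-c).T)-R_); h=h[e<max(np.median(e)*2.5,.0008)]
    print(c.round(4),R_.round(4),len(h),proj(p,[*c,z])); return c
A=rad((461,69),52,75,.055); B=rad((131,76),55,78,.058)
print('mat front',hit(p,[(50,204),(560,195)],.003),'corner R',hit(p,[(601,194)],.003))
print('bal right edge top z.045',hit(p,[(538,10),(530,130)],.04),'left',hit(p,[(368,40),(374,186)],.01))
print('stir left front',hit(p,[(88,190),(222,188)],.02))
```

```text
[ 0.6057 -0.1582] 0.0503 35 [[459.90589359  71.39645956]]
[0.6007 0.1084] 0.0516 67 [[129.51234994  78.39574277]]
mat front [[ 0.48734659  0.22644932  0.003     ]
 [ 0.49568664 -0.28633709  0.003     ]] corner R [[ 0.496788   -0.32823791  0.003     ]]
bal right edge top z.045 [[ 0.65529807 -0.22369258  0.04      ]
 [ 0.55949501 -0.22891109  0.04      ]] left [[ 0.63671374 -0.08844799  0.01      ]
 [ 0.50563635 -0.09822028  0.01      ]]
stir left front [[0.50408679 0.17597436 0.02      ]
 [0.50550262 0.0471933  0.02      ]]
```

Run:
```python
from h import *; import pickle
p=pickle.load(open('w3.pkl','rb'))
h=hit(p,[(399,70),(522,68),(461,3),(461,133)],.055); print(circ(h),h.round(4).tolist())
go(.606,-.159,.10,-90); go(.606,-.159,.061,-90)
```

```text
(array([ 0.6065477 , -0.15873697]), np.float64(0.049797520274475385)) [[0.6065, -0.1088, 0.055], [0.6086, -0.2086, 0.055], [0.6561, -0.155, 0.055], [0.5571, -0.1632, 0.055]]
turn [ 0.04  0.01 -0.1 ] shift [ 0.1182 -0.1068  0.1698] cur yaw -90.1 pos [ 0.4995 -0.0407  0.2699] t 4.6
turn [ 0.04  0.01 -0.1 ] shift [ 0.1182 -0.1068  0.2088] cur yaw -90.1 pos [ 0.4995 -0.0407  0.2699] t 4.6
```

Request:
move_arm(
  moves=[
    [0, 0, 0, 0.04, -0.036, 0.02, 0.05],
    [0, 0, 0, 0.08, -0.07, 0.05, 0.05],
    [0, 0, 0, 0.11, -0.1, 0.1, 0.05],
    [0, 0, 0, 0.118, -0.107, 0.14, 0.05],
    [0, 0, 0, 0.118, -0.107, 0.17, 0.05],
    [0, 0, 0, 0.118, -0.107, 0.19, 0.05],
    [0, 0, 0, 0.118, -0.107, 0.2, 0.05],
    [0, 0, 0, 0.118, -0.107, 0.205, 0.05],
    [0, 0, 0, 0.118, -0.107, 0.205, 0.05],
    [0, 0, 0, 0.118, -0.107, 0.205, 0.05],
  ],
)

```text
clock: 5.6
position: [0.6076, -0.158, 0.067]
ee_rot: [-0.707, 0.707, -0.001, 0.001]
ft_force: [0.8, -0.1, -0.5]
grip_width: 0.678
```

Run:
```python
from h import *
p,im=shot('wrist','w4')
go(.6065,-.1587,.0605,-90)
```

```text
turn [-0.14 -0.05 -0.01] shift [0.0007 0.0011 0.0065] cur yaw -90.0 pos [ 0.6076 -0.158   0.067 ] t 5.65
```

View pics/w4.png

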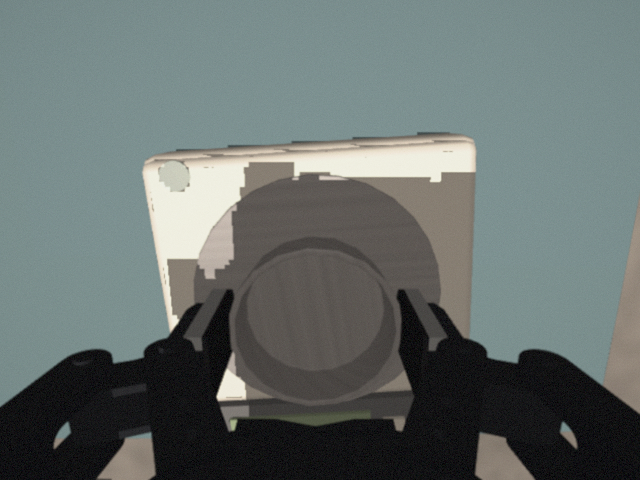

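Run:
```python
from h import *
p=cams.camera_params('wrist')
h=hit(p,[(194,285),(440,285),(317,174),(225,221),(408,218)],.055); print(circ(h),h.round(4).tolist())
```

```text
(array([ 0.60547104, -0.15898285]), np.float64(0.04917238682450303)) [[0.6117, -0.1097, 0.055], [0.6117, -0.2081, 0.055], [0.6559, -0.1588, 0.055], [0.6379, -0.1236, 0.055], [0.6391, -0.1936, 0.055]]
```

Request:
move_arm(
  moves=[
    [0, 0, 0, 0, 0.001, 0.003, 0.05],
    [0, 0, 0, 0, 0.001, 0.004, 0.05],
    [0, 0, 0, 0, 0.001, 0.005, 0.05],
    [0, 0, 0, 0, 0.001, 0.0055, 0.05],
    [0, 0, 0, 0, 0.001, 0.006, 0.05],
    [0, 0, 0, 0, 0.001, 0.006, 0.05],
  ],
)

```text
clock: 6.25
position: [0.6057, -0.1579, 0.0603]
ee_rot: [-0.707, 0.707, -0.0, -0.0]
ft_force: [-3.5, 1.0, 9.3]
grip_width: 0.682
```

Request:
move_arm(
  moves=[
    [0, 0, 0, 0, 0, 0, 0.07],
    [0, 0, 0, 0, 0, 0, 0.08],
    [0, 0, 0, 0, 0, 0, 0.08],
    [0, 0, 0, 0, 0, -0.01, 0.08],
    [0, 0, 0, 0, 0, -0.03, 0.0854],
    [0, 0, 0, 0, 0, -0.07, 0.0854],
    [0, 0, 0, 0, 0, -0.12, 0.0854],
    [0, 0, 0, 0, 0, -0.14, 0.0854],
    [0, 0, 0, 0, 0, -0.14, 0.0854],
    [0, 0, 0, 0, 0, -0.14, 0.0854],
  ],
)

```text
clock: 7.25
position: [0.6057, -0.1579, 0.1997]
ee_rot: [-0.707, 0.707, -0.0, 0.0]
ft_force: [-0.4, 0.9, 0.1]
grip_width: 0.998
```

Run:
```python
from h import *
p,im=shot('top','t2')
go(.43,-.02,.24,-90)
```

```text
turn [ 0.07  0.01 -0.02] shift [-0.1378  0.1752 -0.0412] cur yaw -90.0 pos [ 0.6051 -0.1579  0.1986] t 7.3
```

Request:
move_arm(
  moves=[
    [0, 0, 0, -0.138, 0.175, -0.041, 0.0854],
    [0, 0, 0, -0.138, 0.175, -0.041, 0.0854],
    [0, 0, 0, -0.138, 0.175, -0.041, 0.0854],
    [0, 0, 0, -0.138, 0.175, -0.041, 0.0854],
    [0, 0, 0, -0.138, 0.175, -0.041, 0.0854],
    [0, 0, 0, -0.138, 0.175, -0.041, 0.0854],
    [0, 0, 0, -0.138, 0.175, -0.041, 0.0854],
    [0, 0, 0, -0.138, 0.175, -0.041, 0.0854],
  ],
)

```text
clock: 8.1
position: [0.4308, -0.0206, 0.2395]
ee_rot: [-0.707, 0.708, 0.001, -0.0]
ft_force: [0.2, -0.5, -0.2]
grip_width: 1.003
```

Run:
```python
from h import *; import pickle
p,im=shot('wrist','w5'); pickle.dump(p,open('w5.pkl','wb'))
print(proj(p,[.43,-.019,.125]))
```

```text
[[312.49146777 231.30782313]]
```

View pics/w5.png

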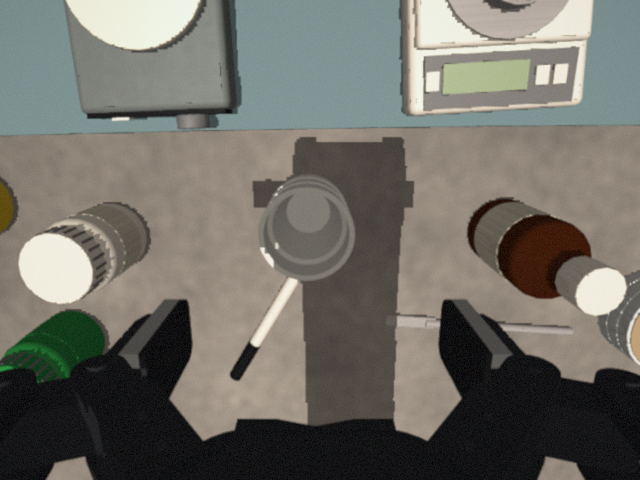

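Run:
```python
from h import *; import pickle
p=pickle.load(open('w5.pkl','rb')); im=cv2.imread('pics/w5.png')
h=hit(p,[(259,232),(355,232),(307,280),(273,265),(341,265)],.125); print('bk',circ(h))
print(proj(p,[*circ(h)[0],.125]))
h=hit(p,[(20,268),(57,304),(32,294)],.095); print('jar',circ(h), hit(p,[(57,268)],.095))
h=hit(p,[(573,290),(626,290),(599,313),(599,266)],.15); print('bottle',circ(h))
go(.43,-.02,.11,-90)
cv2.imwrite('pics/w5c.png',cv2.resize(im[160:320,0:640],None,fx=1.25,fy=1.25)); cv2.imwrite('pics/w5d.png',cv2.resize(im[160:300,220:400],None,fx=4,fy=4,interpolation=3))
```

```text
bk (array([ 0.42783236, -0.01544422]), np.float64(0.030611980845051536))
[[306.94166282 234.58718131]]
jar (array([0.38891052, 0.1750645 ]), np.float64(0.02365810355516403)) [[0.39418851 0.17003013 0.095     ]]
bottle (array([ 0.39975176, -0.19363648]), np.float64(0.016122943355021437))
turn [ 0.08  0.04 -0.08] shift [-0.0005  0.0007  0.1295] cur yaw -90.1 pos [ 0.4309 -0.0205  0.2395] t 8.15
```

View pics/w5d.png

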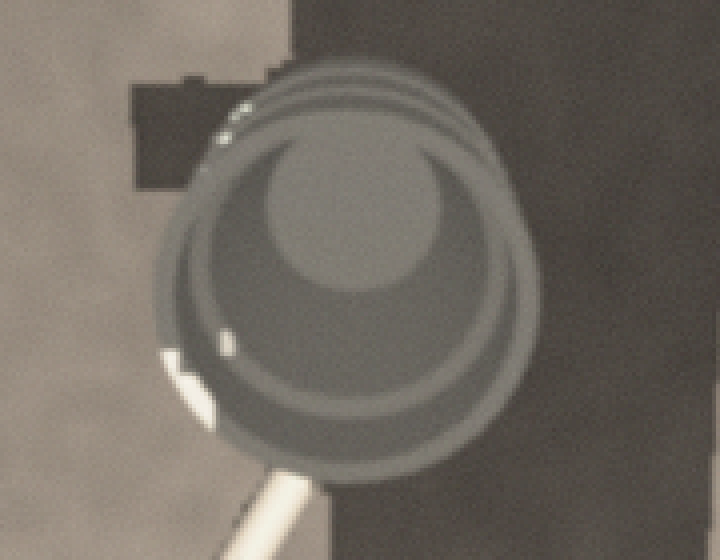

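Request:
move_arm(
  moves=[
    [0, 0, 0, -0.005, 0.003, 0.03, 0.0854],
    [0, 0, 0, -0.005, 0.003, 0.06, 0.0854],
    [0, 0, 0, -0.005, 0.003, 0.09, 0.0854],
    [0, 0, 0, -0.005, 0.003, 0.115, 0.0854],
    [0, 0, 0, -0.005, 0.003, 0.13, 0.0854],
    [0, 0, 0, -0.005, 0.003, 0.137, 0.0854],
    [0, 0, 0, -0.005, 0.003, 0.137, 0.0854],
    [0, 0, 0, -0.005, 0.003, 0.137, 0.055],
    [0, 0, 0, -0.005, 0.003, 0.137, 0.055],
    [0, 0, 0, -0.005, 0.003, 0.137, 0.055],
  ],
  grip_force=25,
)

```text
clock: 9.15
position: [0.4286, -0.0149, 0.1045]
ee_rot: [-0.707, 0.707, -0.001, 0.001]
ft_force: [-0.3, -0.7, 5.8]
grip_width: 0.723
```

Request:
move_arm(
  moves=[
    [0, 0, 0, 0, 0, 0, 0.055],
    [0, 0, 0, 0, 0, 0, 0.055],
    [0, 0, 0, 0, 0, 0, 0.055],
    [0, 0, 0, 0, 0, -0.005, 0.055],
    [0, 0, 0, 0, 0, -0.01, 0.055],
    [0, 0, 0, 0, 0, -0.02, 0.055],
    [0, 0, 0, 0, 0, -0.03, 0.055],
    [0, 0, 0, 0, 0, -0.04, 0.055],
    [0, 0, 0, 0, 0, -0.05, 0.055],
    [0, 0, 0, 0, 0, -0.06, 0.055],
  ],
)

```text
clock: 10.15
position: [0.4277, -0.0148, 0.1643]
ee_rot: [-0.707, 0.707, -0.0, 0.0]
ft_force: [1.1, -0.6, -0.6]
grip_width: 0.723
```

Run:
```python
from h import *; import pickle
p,im=shot('scene','s2'); q=proj(p,[.43,-.016,.13])[0].astype(int); print(q); cv2.imwrite('pics/s2c.png',cv2.resize(im[max(q[1]-100,0):q[1]+80,q[0]-130:q[0]+130],None,fx=3,fy=3))
print(manip.get_obs()['position'])
```

```text
[332 219]
[ 0.4285425  -0.01481561  0.16576333]
```

View pics/s2c.png

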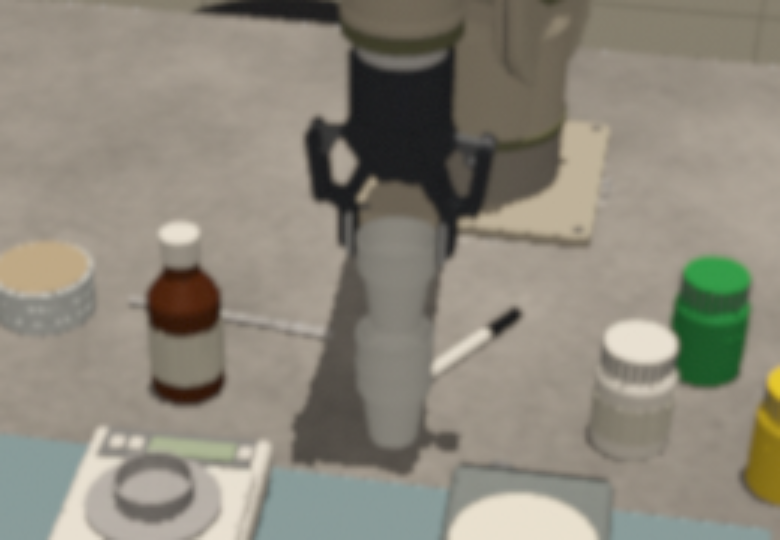

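Run:
```python
from h import *
go(.6005,.108,.118,-90)
```

```text
turn [-0.13 -0.02 -0.02] shift [-0.1229 -0.1718  0.0481] cur yaw -90.0 pos [ 0.4285 -0.0148  0.1658] t 10.2
```

Request:
move_arm(
  moves=[
    [0, 0, 0, 0, 0, -0.04, 0.055],
    [0, 0, 0, -0.02, -0.03, -0.06, 0.055],
    [0, 0, 0, -0.05, -0.065, -0.06, 0.055],
    [0, 0, 0, -0.08, -0.1, -0.05, 0.055],
    [0, 0, 0, -0.11, -0.14, -0.03, 0.055],
    [0, 0, 0, -0.123, -0.165, 0, 0.055],
    [0, 0, 0, -0.123, -0.172, 0.03, 0.055],
    [0, 0, 0, -0.123, -0.172, 0.04, 0.055],
    [0, 0, 0, -0.123, -0.172, 0.046, 0.055],
    [0, 0, 0, -0.123, -0.172, 0.046, 0.055],
  ],
)

```text
clock: 11.2
position: [0.5995, 0.1076, 0.1179]
ee_rot: [-0.707, 0.707, -0.0, -0.0]
ft_force: [0.2, 0.4, -0.1]
grip_width: 0.719
```

Run:
```python
from h import *
p,im=shot('wrist','w6')
go(.6005,.108,.1125,-90)
```

```text
turn [-0.09 -0.02 -0.06] shift [-0.0003 -0.0006  0.0063] cur yaw -90.1 pos [0.5999 0.1077 0.1188] t 11.25
```

View pics/w6.png

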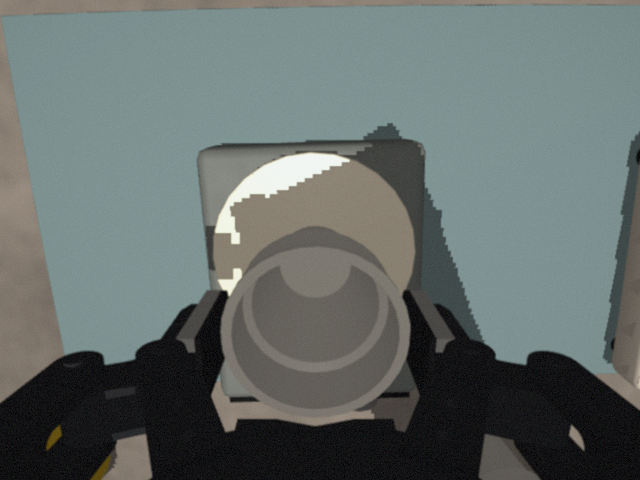

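Run:
```python
from h import *
p=cams.camera_params('wrist')
h=hit(p,[(213,250),(415,250),(314,152),(246,179),(383,179)],.058); print(circ(h),h.round(4).tolist())
```

```text
(array([0.60079135, 0.10804713]), np.float64(0.0517577935084317)) [[0.6036, 0.1599, 0.058], [0.6035, 0.0564, 0.058], [0.6529, 0.1081, 0.058], [0.6399, 0.1414, 0.058], [0.6399, 0.0743, 0.058]]
```

Request:
move_arm(
  moves=[
    [0, 0, 0, 0, -0.001, 0.002, 0.055],
    [0, 0, 0, 0, -0.001, 0.003, 0.055],
    [0, 0, 0, 0, -0.001, 0.004, 0.055],
    [0, 0, 0, 0, -0.001, 0.005, 0.055],
    [0, 0, 0, 0, -0.001, 0.005, 0.055],
  ],
)

```text
clock: 11.75
position: [0.6009, 0.1081, 0.1127]
ee_rot: [-0.707, 0.707, -0.0, 0.0]
ft_force: [-0.6, -1.3, 2.9]
grip_width: 0.72
```

Request:
move_arm(
  moves=[
    [0, 0, 0, 0, 0, 0.0005, 0.055],
    [0, 0, 0, 0, 0, 0.0005, 0.055],
  ],
)

```text
clock: 11.95
position: [0.6012, 0.1081, 0.1126]
ee_rot: [-0.707, 0.707, -0.0, 0.0]
ft_force: [-1.4, -1.1, 6.0]
grip_width: 0.721
```

Request:
move_arm(
  moves=[
    [0, 0, 0, 0, 0, 0, 0.07],
    [0, 0, 0, 0, 0, 0, 0.08],
    [0, 0, 0, 0, 0, 0, 0.0854],
    [0, 0, 0, 0, 0, -0.01, 0.0854],
    [0, 0, 0, 0, 0, -0.03, 0.0854],
    [0, 0, 0, 0, 0, -0.07, 0.0854],
    [0, 0, 0, 0, 0, -0.12, 0.0854],
    [0, 0, 0, 0, 0, -0.16, 0.0854],
    [0, 0, 0, 0, 0, -0.2, 0.0854],
    [0, 0, 0, 0, 0, -0.2, 0.0854],
  ],
)

```text
clock: 12.95
position: [0.6023, 0.1091, 0.3188]
ee_rot: [-0.707, 0.707, -0.003, 0.004]
ft_force: [1.0, -0.3, -0.2]
grip_width: 1.001
```

Run:
```python
from h import *
p,im=shot('top','t3')
go(.50,.37,.31,-55)
```

```text
turn [ -0.33  -0.04 -35.01] shift [-0.2612  0.1017  0.0052] cur yaw -90.0 pos [0.6016 0.1088 0.3155] t 13.0
```

Request:
move_arm(
  moves=[
    [0, 0, -35, -0.292, 0.094, 0.005, 0.0854],
    [0, 0, -35, -0.292, 0.094, 0.005, 0.0854],
    [0, 0, -35, -0.292, 0.094, 0.005, 0.0854],
    [0, 0, -35, -0.292, 0.094, 0.005, 0.0854],
    [0, 0, -35, -0.292, 0.094, 0.005, 0.0854],
    [0, 0, -35, -0.292, 0.094, 0.005, 0.0854],
    [0, 0, -35, -0.292, 0.094, 0.005, 0.0854],
    [0, 0, -35, -0.292, 0.094, 0.005, 0.0854],
    [0, 0, -35, -0.292, 0.094, 0.005, 0.0854],
    [0, 0, -35, -0.292, 0.094, 0.005, 0.0854],
  ],
)

```text
clock: 14.0
position: [0.5081, 0.3982, 0.3066]
ee_rot: [0.886, -0.463, 0.0, 0.0]
ft_force: [-0.8, 0.8, 1.3]
grip_width: 1.001
```

Run:
```python
from h import *; import pickle
p,im=shot('wrist','w7'); pickle.dump(p,open('w7.pkl','wb'))
print(proj(p,[[.508,.401,.2],[.508,.401,.01]]),manip.get_obs()['position'])
hsv=cv2.cvtColor(im,cv2.COLOR_BGR2HSV); m=cv2.inRange(hsv,(95,120,40),(130,255,255))
for c in cv2.findContours(m,0,1)[0]:
    if cv2.contourArea(c)>200: print(cv2.contourArea(c),cv2.boundingRect(c))
```

```text
[[310.42758847 231.0169101 ]
 [312.00470519 185.323699  ]] [0.50804354 0.39835793 0.3067479 ]
504.5 (290, 213, 30, 24)
1432.0 (280, 155, 58, 52)
```

View pics/w7.png

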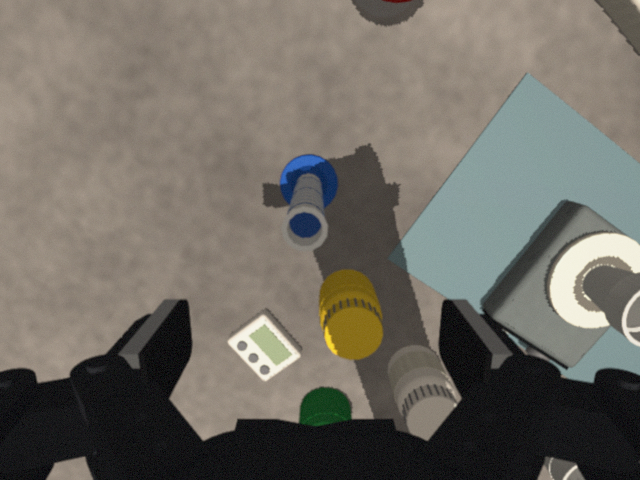

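Run:
```python
from h import *; import pickle
p=pickle.load(open('w7.pkl','rb'))
print('top',circ(hit(p,[(287,227),(327,227),(307,206),(307,248)],.2)))
print('foot',circ(hit(p,[(280,183),(338,183),(309,154)],.008)))
c=circ(hit(p,[(287,227),(327,227),(307,206),(307,248)],.2))[0]
go(*c,.146,-54.8)
```

```text
top (array([0.50874499, 0.40408685]), np.float64(0.012865766254070002))
foot (array([0.50760537, 0.40461762]), np.float64(0.030786219624249093))
turn [ 0.   -0.05 -0.38] shift [-0.0045 -0.0039  0.1607] cur yaw -55.2 pos [0.508  0.3984 0.3067] t 14.05
```

Request:
move_arm(
  moves=[
    [0, 0, 0, -0.0045, -0.004, 0.03, 0.0854],
    [0, 0, 0, -0.0045, -0.004, 0.06, 0.0854],
    [0, 0, 0, -0.0045, -0.004, 0.1, 0.0854],
    [0, 0, 0, -0.0045, -0.004, 0.13, 0.0854],
    [0, 0, 0, -0.0045, -0.004, 0.15, 0.0854],
    [0, 0, 0, -0.0045, -0.004, 0.158, 0.0854],
    [0, 0, 0, -0.0045, -0.004, 0.158, 0.0854],
    [0, 0, 0, -0.0045, -0.004, 0.158, 0.04],
    [0, 0, 0, -0.0045, -0.004, 0.158, 0.02],
    [0, 0, 0, -0.0045, -0.004, 0.158, 0.02],
  ],
  grip_force=40,
)

```text
clock: 15.05
position: [0.5079, 0.4065, 0.1499]
ee_rot: [0.887, -0.462, 0.0, -0.001]
ft_force: [-0.6, -0.0, -0.4]
grip_width: 0.511
```

Request:
move_arm(
  moves=[
    [0, 0, 0, 0, 0, 0, 0.02],
    [0, 0, 0, 0, 0, 0, 0.02],
    [0, 0, 0, 0, 0, 0, 0.02],
    [0, 0, 0, 0, 0, 0, 0.02],
    [0, 0, 0, 0, 0, 0, 0.02],
  ],
)

```text
clock: 15.55
position: [0.5079, 0.4063, 0.1495]
ee_rot: [0.887, -0.462, 0.0, -0.0]
ft_force: [-0.2, -0.7, 6.0]
grip_width: 0.293
```

Run:
```python
from h import *
o=manip.get_obs(); print(o['ft_force'],o['grip_width'])
m=(np.array([.6065,-.1588])+[.6008,.108])/2; print(m)
go(*m,.29,-90)
```

```text
[-0.23285776 -0.68929731  5.95253665] 0.292890561432809
[ 0.60365 -0.0254 ]
turn [-6.000e-02  1.000e-02  3.497e+01] shift [ 0.4087  0.1688 -0.1407] cur yaw -55.0 pos [0.5079 0.4063 0.1495] t 15.55
```

Request:
move_arm(
  moves=[
    [0, 0, 0, 0, 0, -0.01, 0.02],
    [0, 0, 0, 0, 0, -0.03, 0.02],
    [0, 0, 0, 0, 0, -0.06, 0.02],
    [0, 0, 0, 0, 0, -0.1, 0.02],
    [0, 0, 0, 0, 0, -0.135, 0.02],
    [0, 0, 0, 0, 0, -0.16, 0.02],
    [0, 0, 0, 0, 0, -0.17, 0.02],
    [0, 0, 0, 0, 0, -0.17, 0.02],
    [0, 0, 4, 0.02, 0.008, -0.17, 0.02],
    [0, 0, 8, 0.06, 0.025, -0.17, 0.02],
  ],
)

```text
clock: 16.55
position: [0.5192, 0.3447, 0.3162]
ee_rot: [0.853, -0.521, -0.002, 0.001]
ft_force: [1.2, -0.8, -1.4]
grip_width: 0.298
```

Run:
```python
from h import *
go(.6037,-.023,.32,-90)
```

```text
turn [ 0.22  0.07 27.17] shift [ 0.3657  0.0927 -0.0042] cur yaw -62.8 pos [0.5192 0.3447 0.3162] t 16.55
```

Request:
move_arm(
  moves=[
    [0, 0, 3, 0.04, 0.01, -0.004, 0.02],
    [0, 0, 6, 0.08, 0.02, -0.004, 0.02],
    [0, 0, 9, 0.12, 0.03, -0.004, 0.02],
    [0, 0, 12, 0.16, 0.04, -0.004, 0.02],
    [0, 0, 15, 0.2, 0.05, -0.004, 0.02],
    [0, 0, 18, 0.24, 0.06, -0.004, 0.02],
    [0, 0, 21, 0.28, 0.071, -0.004, 0.02],
    [0, 0, 24, 0.32, 0.081, -0.004, 0.02],
    [0, 0, 27, 0.35, 0.089, -0.004, 0.02],
    [0, 0, 27, 0.363, 0.092, -0.004, 0.02],
  ],
)

```text
clock: 17.55
position: [0.6041, -0.0267, 0.321]
ee_rot: [-0.705, 0.709, 0.001, -0.001]
ft_force: [0.3, -0.4, -0.4]
grip_width: 0.291
```

Request:
move_arm(
  moves=[
    [0, 0, 0, 0.0025, 0, 0, 0.02],
    [0, 0, 0, 0.0025, 0, 0, 0.02],
    [0, 0, 0, 0.0025, 0, 0, 0.02],
  ],
)

```text
clock: 17.85
position: [0.6039, -0.0228, 0.3228]
ee_rot: [0.708, -0.706, -0.0, -0.0]
ft_force: [-0.1, 0.3, -0.1]
grip_width: 0.292
```

Run:
```python
from h import *
p,im=shot('scene','s3')
q=proj(p,[.6,-.02,.2])[0].astype(int); print(q)
cv2.imwrite('pics/s3c.png',cv2.resize(im[80:400,170:490],None,fx=1.8,fy=1.8))
go(.6037,-.023,.156,-90)
```

```text
[315 236]
turn [-0.01  0.03  0.17] shift [0.0002 0.0003 0.1669] cur yaw -89.8 pos [ 0.604  -0.0229  0.3229] t 17.9
```

View pics/s3c.png

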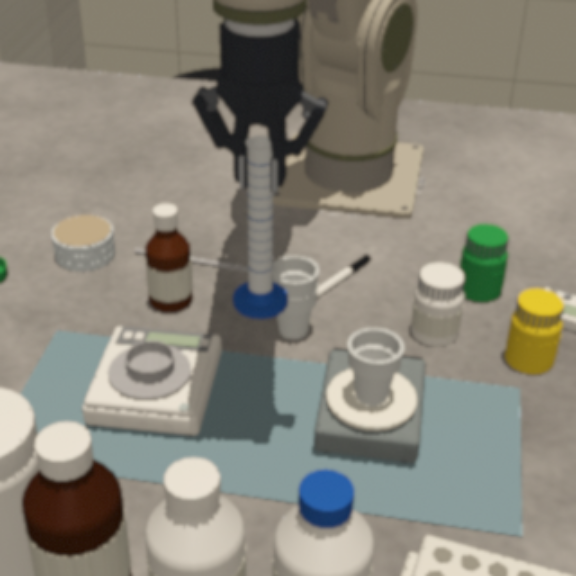

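Request:
move_arm(
  moves=[
    [0, 0, 0, 0, 0, 0.02, 0.02],
    [0, 0, 0, 0, 0, 0.06, 0.02],
    [0, 0, 0, 0, 0, 0.1, 0.02],
    [0, 0, 0, 0, 0, 0.135, 0.02],
    [0, 0, 0, 0, 0, 0.155, 0.02],
    [0, 0, 0, 0, 0, 0.163, 0.02],
    [0, 0, 0, 0, 0, 0.167, 0.02],
    [0, 0, 0, 0, 0, 0.168, 0.02],
    [0, 0, 0, 0, 0, 0.169, 0.02],
    [0, 0, 0, 0, 0, 0.169, 0.02],
  ],
)

```text
clock: 18.9
position: [0.6047, -0.025, 0.1548]
ee_rot: [-0.707, 0.707, -0.001, 0.0]
ft_force: [-0.8, 0.3, -1.9]
grip_width: 0.296
```

Request:
move_arm(
  moves=[
    [0, 0, 0, 0, 0, 0.0005, 0.02],
    [0, 0, 0, 0, 0, 0.001, 0.02],
    [0, 0, 0, 0, 0, 0.001, 0.02],
  ],
)

```text
clock: 19.2
position: [0.6042, -0.0252, 0.1529]
ee_rot: [-0.707, 0.707, -0.0, 0.0]
ft_force: [0.7, -0.9, -0.1]
grip_width: 0.295
```

Request:
move_arm(
  moves=[
    [0, 0, 0, 0, 0, 0.0005, 0.02],
    [0, 0, 0, 0, 0, 0.001, 0.02],
    [0, 0, 0, 0, 0, 0.001, 0.02],
  ],
)

```text
clock: 19.5
position: [0.6044, -0.0252, 0.1525]
ee_rot: [-0.707, 0.707, -0.0, 0.0]
ft_force: [-1.2, -0.7, 4.7]
grip_width: 0.294
```

Request:
move_arm(
  moves=[
    [0, 0, 0, 0, 0, 0, 0.03],
    [0, 0, 0, 0, 0, 0, 0.04],
    [0, 0, 0, 0, 0, 0, 0.06],
    [0, 0, 0, 0, 0, 0, 0.0854],
    [0, 0, 0, 0, 0, 0, 0.0854],
    [0, 0, 0, 0, 0, -0.02, 0.0854],
    [0, 0, 0, 0, 0, -0.06, 0.0854],
    [0, 0, 0, 0, 0, -0.11, 0.0854],
    [0, 0, 0, 0, 0, -0.16, 0.0854],
    [0, 0, 0, 0, 0, -0.16, 0.0854],
  ],
)

```text
clock: 20.5
position: [0.6064, -0.0245, 0.3195]
ee_rot: [-0.707, 0.707, -0.004, 0.004]
ft_force: [0.8, -0.2, 0.4]
grip_width: 0.998
```

Run:
```python
from h import *
go(.3995,-.1935,.27,-116)
```

```text
turn [-0.62  0.12 25.98] shift [0.169  0.2074 0.0473] cur yaw -90.0 pos [ 0.6064 -0.0245  0.3195] t 20.5
```

Request:
move_arm(
  moves=[
    [0, 0, 26, 0.169, 0.207, 0, 0.0854],
    [0, 0, 26, 0.169, 0.207, 0, 0.0854],
    [0, 0, 26, 0.169, 0.207, 0, 0.0854],
    [0, 0, 26, 0.169, 0.207, 0.047, 0.0854],
    [0, 0, 26, 0.169, 0.207, 0.047, 0.0854],
    [0, 0, 26, 0.169, 0.207, 0.047, 0.0854],
    [0, 0, 26, 0.169, 0.207, 0.047, 0.0854],
    [0, 0, 26, 0.169, 0.207, 0.047, 0.0854],
    [0, 0, 26, 0.169, 0.207, 0.047, 0.0854],
  ],
)

```text
clock: 21.4
position: [0.3981, -0.1932, 0.2653]
ee_rot: [-0.53, 0.848, -0.0, 0.0]
ft_force: [0.2, 0.7, 0.0]
grip_width: 0.999
```

Run:
```python
from h import *; import pickle
p,im=shot('wrist','w8'); pickle.dump(p,open('w8.pkl','wb'))
q=proj(p,[[.3995,-.1935,.15],[.6044,-.0252,.2],[.6044,-.0252,.0]]); print(q)
hsv=cv2.cvtColor(im,cv2.COLOR_BGR2HSV); m=cv2.inRange(hsv,(0,0,150),(180,70,255))
x,y=q[0].astype(int); mm=np.zeros_like(m); mm[y-45:y+45,x-45:x+45]=m[y-45:y+45,x-45:x+45]
c=max(cv2.findContours(mm,0,1)[0],key=cv2.contourArea); print(cv2.boundingRect(c),cv2.minEnclosingCircle(c))
print(circ(hit(p,cv2.convexHull(c)[:,0],.15)))
mb=cv2.inRange(hsv,(95,120,30),(130,255,255))
for c in cv2.findContours(mb,0,1)[0]:
    if cv2.contourArea(c)>100: print('blue',cv2.boundingRect(c))
cv2.imwrite('pics/w8c.png',im)
go(.3995,-.1935,.12,-116)
```

```text
[[ 314.68160701  227.9264719 ]
 [-188.46100694   29.54913744]
 [  55.94518098   72.85137066]]
(269, 229, 35, 43) ((288.92791748046875, 251.4085235595703), 24.12165641784668)
(array([ 0.39305028, -0.16835537]), np.float64(0.013877030504449411))
blue (20, 36, 66, 72)
turn [-0.05  0.01  0.1 ] shift [-0.0003 -0.0012  0.1452] cur yaw -115.9 pos [ 0.3981 -0.1932  0.2652] t 21.45
```

View pics/w8.png

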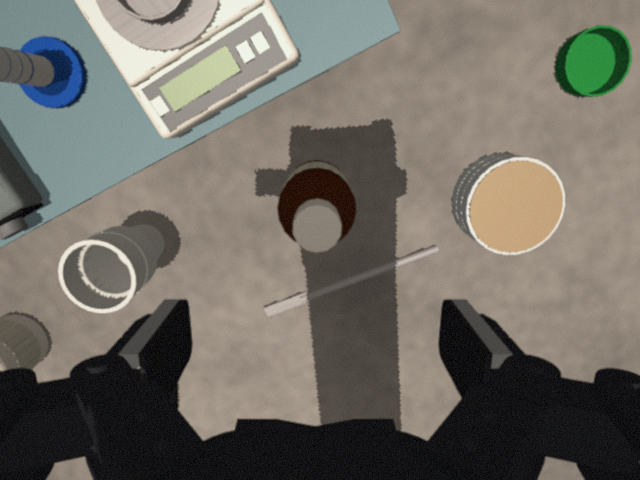

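Run:
```python
from h import *; import pickle
p=pickle.load(open('w8.pkl','rb'))
c,r=circ(hit(p,[(292,225),(344,225),(318,198),(318,252)],.15)); print(c,r)
print('body',circ(hit(p,[(278,207),(356,207),(316,251)],.092)))
print('cyl foot',circ(hit(p,[(20,72),(87,72),(54,36),(54,108)],.01)))
go(*c,.119,-116)
```

```text
[ 0.40002199 -0.19610636] 0.017172013583489205
body (array([ 0.39595928, -0.19369795]), np.float64(0.03053211732814099))
cyl foot (array([ 0.60204821, -0.02807136]), np.float64(0.031132631789433533))
turn [-0.05  0.01  0.1 ] shift [ 0.0018 -0.0028  0.1462] cur yaw -115.9 pos [ 0.3981 -0.1932  0.2652] t 21.45
```

Request:
move_arm(
  moves=[
    [0, 0, 0, 0.001, -0.002, 0.03, 0.0854],
    [0, 0, 0, 0.001, -0.002, 0.06, 0.0854],
    [0, 0, 0, 0.001, -0.002, 0.1, 0.0854],
    [0, 0, 0, 0.001, -0.002, 0.125, 0.0854],
    [0, 0, 0, 0.001, -0.002, 0.14, 0.0854],
    [0, 0, 0, 0.001, -0.002, 0.146, 0.0854],
    [0, 0, 0, 0.001, -0.002, 0.146, 0.0854],
    [0, 0, 0, 0.001, -0.002, 0.146, 0.05],
    [0, 0, 0, 0.001, -0.002, 0.146, 0.02],
    [0, 0, 0, 0.001, -0.002, 0.146, 0.02],
  ],
  grip_force=60,
)

```text
clock: 22.45
position: [0.3989, -0.196, 0.1196]
ee_rot: [-0.53, 0.848, -0.001, 0.0]
ft_force: [0.7, 0.1, -0.8]
grip_width: 0.515
```

Request:
move_arm(
  moves=[
    [0, 0, 0, 0, 0, 0, 0.02],
    [0, 0, 0, 0, 0, 0, 0.02],
    [0, 0, 0, 0, 0, 0, 0.02],
    [0, 0, 0, 0, 0, 0, 0.02],
    [0, 0, 0, 0, 0, 0, 0.02],
  ],
)

```text
clock: 22.95
position: [0.399, -0.1959, 0.1195]
ee_rot: [-0.53, 0.848, -0.001, 0.0]
ft_force: [0.6, 0.6, 6.2]
grip_width: 0.356
```

Run:
```python
from h import *
o=manip.get_obs(); print(o['ft_force'],o['grip_width'])
go(.686,-.0245,.32,-90)
```

```text
[0.61751959 0.64581904 6.19506058] 0.35605982356820126
turn [-8.000e-02 -2.000e-02 -2.601e+01] shift [-0.2799 -0.183  -0.2002] cur yaw -116.0 pos [ 0.399  -0.1959  0.1195] t 22.95
```

Request:
move_arm(
  moves=[
    [0, 0, 0, 0, 0, -0.01, 0.02],
    [0, 0, 0, 0, 0, -0.04, 0.02],
    [0, 0, 0, 0, 0, -0.08, 0.02],
    [0, 0, 0, -0.01, -0.018, -0.105, 0.02],
    [0, 0, -3, -0.03, -0.054, -0.11, 0.02],
    [0, 0, -6, -0.05, -0.09, -0.11, 0.02],
    [0, 0, -9, -0.07, -0.126, -0.11, 0.02],
    [0, 0, -12, -0.09, -0.162, -0.11, 0.02],
    [0, 0, -15, -0.11, -0.198, -0.11, 0.02],
    [0, 0, -18, -0.13, -0.234, -0.11, 0.02],
  ],
)

```text
clock: 23.95
position: [0.6669, -0.1819, 0.2288]
ee_rot: [-0.656, 0.754, 0.0, -0.0]
ft_force: [-0.5, 0.2, -1.3]
grip_width: 0.357
```

Run:
```python
from h import *
go(.686,-.18,.23,-90);go(.686,-.025,.23,-90)
```

```text
turn [ 0.05 -0.01 -7.94] shift [-0.0045 -0.0187 -0.0013] cur yaw -97.9 pos [ 0.6669 -0.1819  0.2288] t 23.95
turn [ 0.05 -0.01 -7.94] shift [-0.158   0.0027 -0.0013] cur yaw -97.9 pos [ 0.6669 -0.1819  0.2288] t 23.95
```

Request:
move_arm(
  moves=[
    [0, 0, -3, -0.0045, -0.0187, 0, 0.02],
    [0, 0, -6, -0.03, -0.016, 0, 0.02],
    [0, 0, -8, -0.06, -0.012, 0, 0.02],
    [0, 0, -8, -0.09, -0.007, 0, 0.02],
    [0, 0, -8, -0.12, -0.003, 0, 0.02],
    [0, 0, -8, -0.145, 0.001, 0, 0.02],
    [0, 0, -8, -0.158, 0.0027, 0, 0.02],
    [0, 0, -8, -0.158, 0.0027, 0, 0.02],
    [0, 0, -8, -0.158, 0.0027, 0, 0.02],
  ],
)

```text
clock: 24.85
position: [0.6849, -0.0258, 0.2291]
ee_rot: [-0.707, 0.707, -0.0, -0.0]
ft_force: [-0.1, -0.7, -2.2]
grip_width: 0.356
```

Run:
```python
from h import *
go(.686,-.025,.124,-90)
```

```text
turn [-0.01 -0.07 -0.05] shift [-0.001  -0.0011  0.1051] cur yaw -90.1 pos [ 0.6849 -0.0258  0.2291] t 24.85
```

Request:
move_arm(
  moves=[
    [0, 0, 0, -0.001, -0.001, 0.02, 0.02],
    [0, 0, 0, -0.001, -0.001, 0.05, 0.02],
    [0, 0, 0, -0.001, -0.001, 0.08, 0.02],
    [0, 0, 0, -0.001, -0.001, 0.097, 0.02],
    [0, 0, 0, -0.001, -0.001, 0.103, 0.02],
    [0, 0, 0, -0.001, -0.001, 0.105, 0.02],
    [0, 0, 0, -0.001, -0.001, 0.106, 0.02],
    [0, 0, 0, -0.001, -0.001, 0.1065, 0.02],
    [0, 0, 0, -0.001, -0.001, 0.1065, 0.02],
  ],
)

```text
clock: 25.75
position: [0.6866, -0.0238, 0.1234]
ee_rot: [-0.707, 0.707, -0.001, 0.0]
ft_force: [-0.9, 0.9, -2.2]
grip_width: 0.355
```

Request:
move_arm(
  moves=[
    [0, 0, 0, 0, 0, 0.0005, 0.02],
    [0, 0, 0, 0, 0, 0.001, 0.02],
    [0, 0, 0, 0, 0, 0.001, 0.02],
  ],
)

```text
clock: 26.05
position: [0.6868, -0.0237, 0.1227]
ee_rot: [-0.707, 0.707, -0.001, 0.001]
ft_force: [-1.6, -0.1, 4.9]
grip_width: 0.358
```

Request:
move_arm(
  moves=[
    [0, 0, 0, 0, 0, 0, 0.04],
    [0, 0, 0, 0, 0, 0, 0.05],
    [0, 0, 0, 0, 0, 0, 0.06],
    [0, 0, 0, 0, 0, 0, 0.07],
    [0, 0, 0, 0, 0, -0.02, 0.07],
    [0, 0, 0, 0, 0, -0.06, 0.07],
    [0, 0, 0, 0, 0, -0.11, 0.0854],
    [0, 0, 0, 0, 0, -0.16, 0.0854],
    [0, 0, 0, 0, 0, -0.2, 0.0854],
    [0, 0, 0, 0, 0, -0.2, 0.0854],
  ],
)

```text
clock: 27.05
position: [0.6877, -0.0234, 0.3285]
ee_rot: [-0.707, 0.707, -0.003, 0.004]
ft_force: [-0.2, 0.4, -0.1]
grip_width: 1.002
```

Run:
```python
from h import *
go(.394,.17,.25,-157)
```

```text
turn [-0.49  0.35 66.96] shift [-0.1932  0.2946  0.0757] cur yaw -90.0 pos [ 0.6877 -0.0234  0.3285] t 27.05
```

Request:
move_arm(
  moves=[
    [0, 0, 67, -0.193, 0.295, 0, 0.0854],
    [0, 0, 67, -0.193, 0.295, 0, 0.0854],
    [0, 0, 67, -0.193, 0.295, 0, 0.0854],
    [0, 0, 67, -0.193, 0.295, 0, 0.0854],
    [0, 0, 67, -0.193, 0.295, 0.05, 0.0854],
    [0, 0, 67, -0.193, 0.295, 0.076, 0.0854],
    [0, 0, 67, -0.193, 0.295, 0.076, 0.0854],
    [0, 0, 67, -0.193, 0.295, 0.076, 0.0854],
    [0, 0, 67, -0.193, 0.295, 0.076, 0.0854],
    [0, 0, 67, -0.193, 0.295, 0.076, 0.0854],
  ],
)

```text
clock: 28.05
position: [0.4614, 0.1025, 0.3238]
ee_rot: [-0.385, 0.922, 0.017, 0.032]
ft_force: [0.6, -0.9, -0.1]
grip_width: 0.997
```

Run:
```python
from h import *; import pickle
p,im=shot('wrist','w9'); pickle.dump(p,open('w9.pkl','wb'))
print(manip.get_obs()['position'])
q=proj(p,[[.394,.17,.095]]); print(q)
g=cv2.cvtColor(im,cv2.COLOR_BGR2GRAY); x,y=q[0].astype(int)
m=cv2.inRange(cv2.cvtColor(im,cv2.COLOR_BGR2HSV),(0,0,120),(180,60,255)); 
for c in cv2.findContours(m[max(y-80,0):y+80,x-80:x+80],0,1)[0]:
    if cv2.contourArea(c)>300: print(cv2.boundingRect(c),x-80,max(y-80,0))
cv2.imwrite('pics/w9.png',im)
```

```text
[0.46089585 0.10193336 0.32462578]
[[331.7634116  294.50538732]]
(0, 0, 160, 160) 251 214
```

View pics/w9.png

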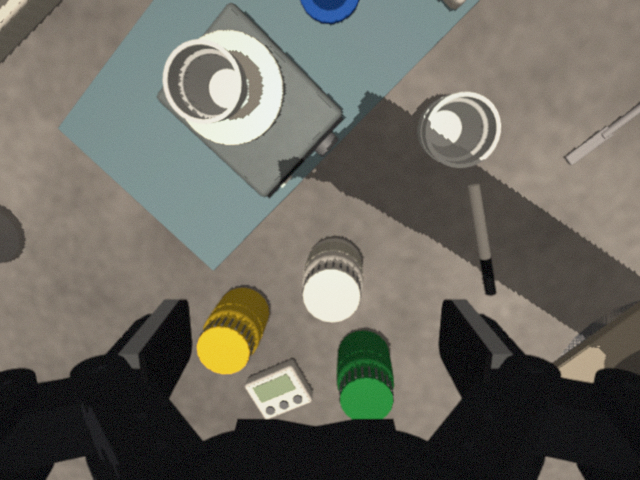

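Run:
```python
from h import *; import pickle
p=pickle.load(open('w9.pkl','rb'))
print(circ(hit(p,[(303,294),(361,294),(332,265.5),(332,322)],.095)))
go(.394,.17,.25,-157)
```

```text
(array([0.39406384, 0.16980934]), np.float64(0.0286612097019164))
turn [ 1.13  4.08 22.13] shift [0.0044 0.095  0.075 ] cur yaw -134.9 pos [0.4609 0.1019 0.3246] t 28.1
```

Request:
move_arm(
  moves=[
    [1.1, 4.1, 22.1, 0.004, 0.095, 0.04, 0.0854],
    [1.1, 4.1, 22.1, 0.004, 0.095, 0.075, 0.0854],
    [1.1, 4.1, 22.1, 0.004, 0.095, 0.075, 0.0854],
    [1.1, 4.1, 22.1, 0.004, 0.095, 0.075, 0.0854],
    [1.1, 4.1, 22.1, 0.004, 0.095, 0.075, 0.0854],
    [1.1, 4.1, 22.1, 0.004, 0.095, 0.075, 0.0854],
    [1.1, 4.1, 22.1, 0.004, 0.095, 0.075, 0.0854],
    [1.1, 4.1, 22.1, 0.004, 0.095, 0.075, 0.0854],
  ],
)

```text
clock: 28.9
position: [0.4051, 0.1445, 0.249]
ee_rot: [-0.219, 0.976, 0.014, -0.0]
ft_force: [0.4, 0.0, 0.2]
grip_width: 0.998
```

Run:
```python
from h import *; import pickle
p,im=shot('wrist','w10'); pickle.dump(p,open('w10.pkl','wb'))
q=proj(p,[[.394,.17,.095]])[0]; print(q)
hsv=cv2.cvtColor(im,cv2.COLOR_BGR2HSV)
print(hsv[int(q[1]),int(q[0])], hsv[int(q[1]),int(q[0])-50:int(q[0])+50:5,2], hsv[int(q[1])-60:int(q[1])+60:5,int(q[0]),2])
go(.394,.17,.073,-157)
```

```text
[315.51174134 246.80729286]
[ 33  10 248] [151 151 150 245 246 247 247 246 246 246 248 247 247 248 189 155 140 146
 167 171] [112 108 112 136 115 100 145 143 143 147 248 247 248 247 246 247 246 246
 246 247 140 132 145 154]
turn [1.6  0.31 2.31] shift [0.0004 0.0224 0.1768] cur yaw -154.7 pos [0.405  0.145  0.2491] t 28.95
```

Request:
move_arm(
  moves=[
    [1.6, 0.3, 2.3, 0, 0.022, 0.03, 0.0854],
    [1.6, 0.3, 2.3, 0, 0.022, 0.06, 0.0854],
    [1.6, 0.3, 2.3, 0, 0.022, 0.06, 0.0854],
    [1.6, 0.3, 2.3, 0, 0.022, 0.06, 0.0854],
  ],
)

```text
clock: 29.35
position: [0.4018, 0.1454, 0.1863]
ee_rot: [-0.213, 0.977, 0.014, -0.0]
ft_force: [0.7, -0.2, 1.0]
grip_width: 1.001
```

Run:
```python
from h import *; import pickle
p,im=shot('wrist','w11')
q=proj(p,[[.394,.17,.095]])[0]; print(q, manip.get_obs()['joint_pos'].round(3))
hsv=cv2.cvtColor(im,cv2.COLOR_BGR2HSV); m=(hsv[:,:,2]>215)&(hsv[:,:,1]<50)
n,l,s,c=cv2.connectedComponentsWithStats(m.astype(np.uint8)); k=l[int(q[1]),int(q[0])]; print(s[k],c[k])
print(blob(p,m,q,.095))
go(.394,.17,.073,-157)
```

```text
[311.12078332 276.19026685] [ 1.363 -0.499 -1.431  1.961 -0.543  1.304 -2.603]
[ 265  253   89   68 3578] [303.90609279 290.98574623]
((array([0.3935476 , 0.17315518]), np.float64(0.026541880241471513)), 29)
turn [1.62 0.33 1.51] shift [-0.0021  0.0227  0.1144] cur yaw -155.5 pos [0.4022 0.1453 0.1867] t 29.4
```

Request:
move_arm(
  moves=[
    [0, 0, -8, 0, 0, -0.03, 0.0854],
    [0, 0, -16, 0, 0, -0.06, 0.0854],
    [0, 0, -24, 0, 0, -0.06, 0.0854],
    [0, 0, -32, 0, 0, -0.06, 0.0854],
    [0, 0, -40, 0, 0, -0.06, 0.0854],
    [0, 0, -48, 0, 0, -0.06, 0.0854],
    [0, 0, -56, 0, 0, -0.06, 0.0854],
    [0, 0, -56, 0, 0, -0.06, 0.0854],
  ],
)

```text
clock: 30.2
position: [0.4027, 0.143, 0.2461]
ee_rot: [-0.646, 0.763, 0.014, 0.007]
ft_force: [0.2, 0.6, 0.0]
grip_width: 1.002
```

Run:
```python
from h import *
print(manip.get_obs()['joint_pos'].round(3))
go(.394,.17,.25,-95)
```

```text
[ 1.078 -0.253 -1.284  1.875 -0.28   1.349 -1.869]
turn [ 0.62  1.64 -4.45] shift [-0.0253  0.013  -0.003 ] cur yaw -99.5 pos [0.4027 0.143  0.2461] t 30.2
```

Request:
move_arm(
  moves=[
    [0.6, 1.6, -8, -0.026, 0.013, -0.003, 0.0854],
    [0.6, 1.6, -16, -0.026, 0.013, -0.003, 0.0854],
    [0.6, 1.6, -24, -0.026, 0.013, -0.003, 0.0854],
    [0.6, 1.6, -24, -0.026, 0.013, -0.003, 0.0854],
    [0.6, 1.6, -24, -0.026, 0.013, -0.003, 0.0854],
    [0.6, 1.6, -24, -0.026, 0.013, -0.003, 0.0854],
  ],
)

```text
clock: 30.8
position: [0.3936, 0.1706, 0.2489]
ee_rot: [0.789, -0.615, 0.001, -0.001]
ft_force: [0.1, 0.2, 0.2]
grip_width: 0.999
```

Run:
```python
from h import *
print(manip.get_obs()['joint_pos'].round(3))
p,im=shot('wrist','w12')
q=proj(p,[[.394,.171,.095]])[0]; print(q)
hsv=cv2.cvtColor(im,cv2.COLOR_BGR2HSV); m=(hsv[:,:,2]>215)&(hsv[:,:,1]<50)
n,l,s,c=cv2.connectedComponentsWithStats(m.astype(np.uint8)); k=l[int(q[1]),int(q[0])]; print(s[k],c[k],hit(p,[c[k]],.095))
print(blob(p,m,q,.095))
go(.394,.171,.073,-75)
```

```text
[ 0.949 -0.226 -1.267  1.868 -0.221  1.344 -1.586]
[314.34278069 216.75949262]
[     0      0    640    480 300841] [318.56171532 241.17133968] [[0.37681819 0.16345401 0.095     ]]
((array([0.29868196, 0.14232926]), np.float64(0.3224197294697251)), 4)
turn [-0.2  -0.01 -0.84] shift [-3.000e-04  1.000e-04  1.758e-01] cur yaw -75.8 pos [0.3936 0.1706 0.2488] t 30.85
```

Run:
```python
from h import *
p=cams.camera_params('wrist'); im=cv2.imread('pics/w12.png'); g=cv2.GaussianBlur(cv2.cvtColor(im,6),(3,3),0)
c0=np.array([314,217.]); 
for it in range(2):
    pts=[]
    for t in np.linspace(0,2*np.pi,60,endpoint=False):
        r=np.arange(32,62,.5,dtype=np.float32); s=cv2.remap(g,(c0[0]+r*np.cos(t)).astype(np.float32)[None],(c0[1]+r*np.sin(t)).astype(np.float32)[None],1)[0].astype(float)
        k=np.argmax(abs(np.gradient(s))); pts.append(c0+r[k]*np.array([np.cos(t),np.sin(t)]))
    h=hit(p,pts,.095)
    for _ in range(5):
        c,R_=circ(h); e=abs(np.hypot(*(h[:,:2]-c).T)-R_); h=h[e<max(np.median(e)*2.5,.0006)]
    print(c,R_,len(h)); c0=proj(p,[*c,.095])[0]
```

```text
[0.39360149 0.17207621] 0.027857149543016203 35
[0.39367713 0.17224437] 0.02798933248090851 32
```

Request:
move_arm(
  moves=[
    [0, 0, 0, -0.0015, 0, 0.03, 0.0854],
    [0, 0, 0, -0.0015, 0, 0.07, 0.0854],
    [0, 0, 0, -0.0015, 0, 0.11, 0.0854],
    [0, 0, 0, -0.0015, 0, 0.145, 0.0854],
    [0, 0, 0, -0.0015, 0, 0.165, 0.0854],
    [0, 0, 0, -0.0015, 0, 0.178, 0.0854],
    [0, 0, 0, -0.0015, 0, 0.178, 0.0854],
    [0, 0, 0, -0.0015, 0, 0.178, 0.05],
    [0, 0, 0, -0.0015, 0, 0.178, 0.045],
    [0, 0, 0, -0.0015, 0, 0.178, 0.045],
  ],
  grip_force=60,
)

```text
clock: 31.85
position: [0.3948, 0.1723, 0.072]
ee_rot: [0.79, -0.614, 0.002, -0.002]
ft_force: [-2.7, -1.3, 9.4]
grip_width: 0.635
```

Request:
move_arm(
  moves=[
    [0, 0, 0, 0, 0, 0, 0.045],
    [0, 0, 0, 0, 0, 0, 0.045],
    [0, 0, 0, 0, 0, 0, 0.045],
  ],
)

```text
clock: 32.15
position: [0.3947, 0.1722, 0.072]
ee_rot: [0.79, -0.613, 0.002, -0.002]
ft_force: [-2.4, -1.5, 9.7]
grip_width: 0.633
```

Request:
move_arm(
  moves=[
    [0, 0, 0, 0, 0, -0.01, 0.045],
    [0, 0, 0, 0, 0, -0.03, 0.045],
    [0, 0, 0, 0, 0, -0.07, 0.045],
    [0, 0, 0, 0, 0, -0.11, 0.045],
    [0, 0, 0, 0, 0, -0.15, 0.045],
    [0, 0, 0, 0, 0, -0.165, 0.045],
    [0, 0, 0, 0, 0, -0.165, 0.045],
  ],
)

```text
clock: 32.85
position: [0.3948, 0.1728, 0.2387]
ee_rot: [0.79, -0.613, 0.005, -0.002]
ft_force: [-0.4, 0.6, -2.8]
grip_width: 0.632
```

Run:
```python
from h import *
print(manip.get_obs()['joint_pos'].round(3))
go(.42,-.10,.236,-95); go(.608,-.286,.236,-115)
```

```text
[ 0.979 -0.23  -1.304  1.883 -0.223  1.318 -1.584]
turn [-0.56 -0.21 19.36] shift [0.2705 0.0433 0.0038] cur yaw -75.6 pos [0.3948 0.1728 0.2387] t 32.85
turn [-0.6  -0.11 39.36] shift [ 0.4973 -0.0927  0.0062] cur yaw -75.6 pos [0.3948 0.1728 0.2387] t 32.85
```

Request:
move_arm(
  moves=[
    [0, 0, 2, 0.03, 0.005, 0, 0.045],
    [0, 0, 4, 0.06, 0.01, 0, 0.045],
    [0, 0, 7, 0.1, 0.016, 0, 0.045],
    [0, 0, 10, 0.14, 0.022, 0, 0.045],
    [0, 0, 13, 0.18, 0.029, 0, 0.045],
    [0, 0, 16, 0.22, 0.035, 0, 0.045],
    [0, 0, 19, 0.25, 0.04, 0, 0.045],
    [0, 0, 19, 0.27, 0.043, 0, 0.045],
    [0, 0, 19, 0.27, 0.043, 0, 0.045],
    [0, 0, 19, 0.27, 0.043, 0, 0.045],
  ],
)

```text
clock: 33.85
position: [0.4186, -0.0991, 0.2351]
ee_rot: [-0.679, 0.734, -0.0, 0.002]
ft_force: [0.1, -0.4, -1.9]
grip_width: 0.635
```

Run:
```python
from h import *
print(manip.get_obs()['joint_pos'].round(3))
go(.614,-.2856,.236,-115)
```

```text
[ 1.164 -0.099 -0.957  1.894 -0.087  1.304 -1.417]
turn [-0.11  0.15 20.5 ] shift [ 0.1706 -0.2095 -0.0008] cur yaw -94.5 pos [ 0.4186 -0.0991  0.2351] t 33.85
```

Request:
move_arm(
  moves=[
    [0, 0, 2, 0.02, -0.025, 0, 0.045],
    [0, 0, 5, 0.045, -0.055, 0, 0.045],
    [0, 0, 8, 0.07, -0.086, 0, 0.045],
    [0, 0, 11, 0.095, -0.117, 0, 0.045],
    [0, 0, 14, 0.12, -0.148, 0, 0.045],
    [0, 0, 17, 0.145, -0.178, 0, 0.045],
    [0, 0, 20, 0.16, -0.197, 0, 0.045],
    [0, 0, 20, 0.1705, -0.2095, 0, 0.045],
    [0, 0, 20, 0.1705, -0.2095, 0, 0.045],
    [0, 0, 20, 0.1705, -0.2095, 0, 0.045],
  ],
)

```text
clock: 34.85
position: [0.614, -0.2848, 0.236]
ee_rot: [-0.541, 0.841, 0.0, 0.002]
ft_force: [-0.4, -0.2, -1.3]
grip_width: 0.637
```

Run:
```python
from h import *
go(.614,-.2856,.08,-115)
```

```text
turn [-0.12  0.2   0.55] shift [0.0013 0.     0.156 ] cur yaw -114.5 pos [ 0.614  -0.2848  0.236 ] t 34.85
```

Request:
move_arm(
  moves=[
    [0, 0, 0, 0.001, 0, 0.03, 0.045],
    [0, 0, 0, 0.001, 0, 0.07, 0.045],
    [0, 0, 0, 0.001, 0, 0.11, 0.045],
    [0, 0, 0, 0.001, 0, 0.14, 0.045],
    [0, 0, 0, 0.001, 0, 0.153, 0.045],
    [0, 0, 0, 0.001, 0, 0.157, 0.045],
    [0, 0, 0, 0.001, 0, 0.159, 0.045],
    [0, 0, 0, 0.001, 0, 0.16, 0.045],
    [0, 0, 0, 0.001, 0, 0.16, 0.045],
    [0, 0, 0, 0.001, 0, 0.16, 0.045],
  ],
)

```text
clock: 35.85
position: [0.6142, -0.2877, 0.0769]
ee_rot: [-0.54, 0.842, -0.001, 0.002]
ft_force: [0.2, -0.2, -1.7]
grip_width: 0.63
```

Run:
```python
from h import *
p,im=shot('wrist','w13'); go(.614,-.2856,.075,-115)
```

```text
turn [-0.2   0.11  0.39] shift [-0.0018  0.001   0.0016] cur yaw -114.6 pos [ 0.6141 -0.2877  0.0766] t 35.9
```

Request:
move_arm(
  moves=[
    [0, 0, 0, -0.002, 0, 0.0005, 0.045],
    [0, 0, 0, -0.002, 0, 0.001, 0.045],
    [0, 0, 0, -0.002, 0, 0.0015, 0.045],
    [0, 0, 0, -0.002, 0, 0.002, 0.045],
    [0, 0, 0, -0.002, 0, 0.002, 0.045],
  ],
)

```text
clock: 36.4
position: [0.6152, -0.2855, 0.0752]
ee_rot: [-0.54, 0.841, -0.001, 0.002]
ft_force: [-2.4, 1.9, 7.6]
grip_width: 0.634
```

Contact at 7.6 N; release, retreat and check.

Request:
move_arm(
  moves=[
    [0, 0, 0, 0, 0, 0, 0.065],
    [0, 0, 0, 0, 0, 0, 0.07],
    [0, 0, 0, 0, 0, 0, 0.07],
    [0, 0, 0, 0, 0, -0.01, 0.075],
    [0, 0, 0, 0, 0, -0.04, 0.08],
    [0, 0, 0, 0, 0, -0.09, 0.0854],
    [0, 0, 0, 0, 0, -0.14, 0.0854],
    [0, 0, 0, 0, 0, -0.18, 0.0854],
    [0, 0, 0, 0, 0, -0.18, 0.0854],
  ],
)

```text
clock: 37.3
position: [0.6163, -0.2859, 0.2615]
ee_rot: [-0.54, 0.842, -0.004, 0.004]
ft_force: [0.8, 0.3, -0.3]
grip_width: 0.995
```

Run:
```python
from h import *
p,im=shot('wrist','w14')
print(manip.get_obs()['joint_pos'].round(3), proj(p,[.614,-.2856,.098]))
go(.47,-.13,.33,-105)
```

```text
[ 0.899  0.558 -0.825  1.233  0.4    1.504 -1.869] [[316.7805832  219.24905223]]
turn [-0.49  0.09 -9.6 ] shift [-0.0813  0.1964 -0.0735] cur yaw -114.6 pos [ 0.6154 -0.2858  0.2579] t 37.35
```

Request:
move_arm(
  moves=[
    [0, 0, 0, 0, 0, -0.05, 0.0854],
    [0, 0, 0, 0, 0, -0.1, 0.0854],
    [0, 0, -5, -0.04, 0.02, -0.1, 0.0854],
    [0, 0, -10, -0.08, 0.05, -0.1, 0.0854],
    [0, 0, -15, -0.12, 0.09, -0.1, 0.0854],
    [0, 0, -20, -0.16, 0.13, -0.1, 0.0854],
    [0, 0, -25, -0.16, 0.16, -0.1, 0.0854],
    [0, 0, -25, -0.16, 0.16, -0.1, 0.0854],
    [0, 0, -25, -0.16, 0.16, -0.1, 0.0854],
    [0, 0, -25, -0.16, 0.16, -0.1, 0.0854],
  ],
)

```text
clock: 38.35
position: [0.5351, -0.0753, 0.3533]
ee_rot: [0.709, -0.706, 0.001, -0.001]
ft_force: [0.1, -0.8, 0.4]
grip_width: 1.0
```

Run:
```python
from h import *; import pickle
p,w=shot('wrist','w15'); pickle.dump(p,open('w15.pkl','wb')); _,s=shot('scene','s15'); _,t=shot('top','t15')
q=proj(p,[[.6065,-.1588,.055],[.6008,.108,.058],[.6037,-.025,.003],[.686,-.024,.003],[.614,-.2856,.098]]); print(q.round(0).tolist(),manip.get_obs()['position'])
a=s[180:405,160:520]
out=np.zeros((600,800,3),np.uint8); out[:300,:400]=cv2.resize(w,(400,300)); out[:250,400:]=cv2.resize(a,(400,250))
out[300:600,:400]=cv2.resize(t[125:275,190:390+0],(400,300)); out[300:600,400:]=cv2.resize(t[125:275,330:530],(400,300))
cv2.imwrite('pics/final.png',out)
```

```text
[[397.0, 118.0], [136.0, 123.0], [271.0, 121.0], [269.0, 43.0], [543.0, 111.0]] [ 0.53527278 -0.07479897  0.35331281]
```

View pics/final.png

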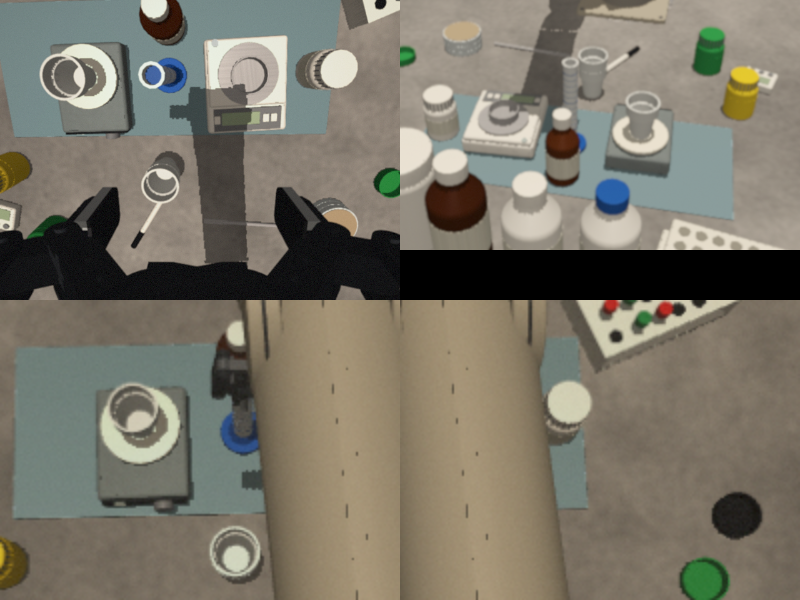

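Run:
```python
from h import *; import pickle
p=pickle.load(open('w15.pkl','rb')); im=cv2.imread('pics/w15.png'); g=cv2.GaussianBlur(cv2.cvtColor(im,6),(3,3),0); f=p['fx']
for n,x,y,z,R0 in [('dish',.606,-.159,.075,.03),('pan',.6065,-.1588,.055,.05),('beaker',.6008,.108,.133,.031),('plate',.6008,.108,.058,.052),('foot',.6037,-.025,.01,.031),('cyltop',.6037,-.025,.203,.013),('jar',.614,-.2856,.098,.028),('bottlecap',.686,-.024,.153,.016)]:
    c=np.array([x,y])
    for it in range(3):
        pts=[]
        for t in np.linspace(0,2*np.pi,90,endpoint=False):
            r=np.arange(R0-.005,R0+.005,.0003); P=np.c_[c[0]+r*np.cos(t),c[1]+r*np.sin(t),np.full(len(r),z)]
            q=proj(p,P).astype(np.float32)
            if q.min()<1: continue
            s=cv2.remap(g,q[None,:,0],q[None,:,1],1)[0].astype(float); k=np.argmax(abs(np.gradient(s))); pts.append(P[k])
        if len(pts)<20: break
        h=np.array(pts)
        for _ in range(5):
            c,R_=circ(h); e=abs(np.hypot(*(h[:,:2]-c).T)-R_); h=h[e<max(np.median(e)*2.5,.0006)]
    print(n,c.round(4),R_.round(4),len(h),len(pts))
```

```text
dish [ 0.6029 -0.1552] 0.0275 88 90
pan [ 0.6062 -0.1581] 0.0499 61 90
beaker [0.6007 0.1062] 0.029 49 90
plate [0.6008 0.1081] 0.0515 71 90
foot [ 0.6035 -0.0255] 0.031 62 90
cyltop [ 0.6032 -0.0276] 0.0125 61 90
jar [ 0.6146 -0.2848] 0.0274 88 90
bottlecap [ 0.6862 -0.0226] 0.0155 51 51
```

```bash
python3 -c "
from workcell import manip
print(manip.hand_in())"
```

```text
the job is handed in; nothing more can be done
None
```

The job is handed in at about 38.5 s on the robot's clock, with everything laid out as asked and in the order listed. The hand-in gives no verdict.

**Last checks (wrist picture, measured in the robot's frame):**

| Item | Result |
|---|---|
| Beaker | 2 mm from the plate's centre; the other two beakers still nested where they stood |
| Cylinder | foot within 1 mm of the midpoint between pan and plate |
| Bottle | straight behind the cylinder, about 21 mm clear of its foot, sideways offset up to 3 mm |
| Jar | level with the pan along the balance's slightly turned axis, about 24–25 mm clear of the housing |
| Dish | on the pan, but the reading is ambiguous (see below) |

The dish and beaker were lowered until the wrist felt light contact (9 N and 6 N) before release. Everything looks upright in the last pictures, with the gripper open and well above it.

**Disagreements and doubts:**
- **Dish:** the last circle fit put it 3–4 mm off in both directions, but with a 27.5 mm radius instead of 30 mm. I take that as the inner wall or floor seen at an angle. The pose at release was within about 1 mm of the pan's centre.
- **Top camera:** it read about 4–5 mm short in x compared with the wrist camera, so I used the wrist camera for placing.
- **Joint 7:** on the way to the jar, the last joint read -2.603 rad against its -2.6 limit. I turned back at once, but it may have slightly passed its range.

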